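# Clear the jammed carton chute and pack the tray

### The arm

A 7-joint arm with a two-finger parallel gripper is mounted at the origin on the work surface. World frame = base frame: x ahead of the robot, y to its left, z up, the work surface at z = 0. Lengths are in m, angles in rad, forces in N, time in s.
With the tool pointing down it reaches from about 0.425 to 0.875 m from the base axis. Payload 9.9 kg.
Tool frame: the origin (TCP) lies at the very end of the fingers, on their centre line; the grasp point (between the pads) lies robot.pinch_z behind it (robot.pinch_z is the distance from the TCP to the grasp point, in m); z points along the fingers, x is the direction in which the jaws open and shut, and the axes are right-handed (so a half turn about z gives the same grasp; the last joint's range is limited). The gripper opens to 85 mm and grips with 20 to 120 N. Pads are 22 mm wide; open, the fingers measure 114 mm over their backs; the gripper's body (76 mm by 85 mm) begins 54 mm behind the grasp point. The pads swing forward as they close: fully open they stand 13 mm farther back than shut.
Start: joints at [-1.245, 0.576, 0.025, 1.437, -0.015, 1.129, -0.057], TCP at [0.269, 0.619, 0.231] pointing down, gripper open.
Joint ranges: [-2.76, 2.76], [-0.34, 2.15], [-1.52, 1.57], [0.19, 2.46], [-1.09, 4.23], [0.17, 1.99], [-2.82, 2.82]. Speed limits (rad/s): [2.22, 2.22, 3.01, 3.01, 3.14, 3.14, 3.14].

### API

Orientations are given as a unit quaternion [w, x, y, z].
In Python, from plant import robot, camera gives the robot as it stands.
- The arm moves only by the shell command python3 -m handwheel 'ROWS' [OPENING] [FORCE]. ROWS is JSON, a list of rows, each a list of 6 numbers: the shift along the tool's x, y, z in mm, then the turn, a rotation vector about the tool's x, y, z in rad. In form: [[tx, ty, tz, wx, wy, wz], ...]. A call has exactly 5 rows; each row shifts and turns the pose as measured when the row begins, along the tool's axes as they then stand; what a row does not reach is not made up. A row lasts 1/8 s, in which the tool goes at most 62.5 mm and 10.7 degrees, less where a joint would pass 70% of its speed; a pose out of reach is approached as far as the arm can. A call is refused whole if a number of a shift passes 62.5 or a number of a turn 0.188, either way. A call with a gripper value outside its range is refused whole. OPENING is the opening in per cent of the stroke, from 0 (shut) to 100 (fully open), set as the call begins (- or left out, the last holds). The fingers move at their own pace and stop on an object; FORCE is the grip in N (left out, the last holds). Time passes only in rows, so rows that do not move let the fingers close, or fill a call up. It gives the time, the measured TCP pose, the force and the opening at its end, in the units of the state.
- robot.get_obs(): the state, without advancing time (a new reading comes with each control period).
- camera(name): name is "scene" or "top" or "wrist"; returns a dict with "image" (480x640x3 uint8, red, green, blue), "depth" (480x640 float32, m along the optical axis (not along the pixel's ray), 0 where there is no reading), "fx", "fy", "cx", "cy" (pixels), "k1" (the pictures are not rectified: a ray, as slopes to the right and down, at radius r is drawn at 1 + k1 r^2 times it, then the intrinsics apply), "R" (3x3) and "t" (3): a world point X has camera coordinates R X + t. Camera axes: x right, y down, z forward; pixel columns grow to the right and rows downward; lengths in m; the calibration is good to about 2 mm. A picture is of the moment at which its call begins.
- robot.job_done(): hands the job in, once; it reports no verdict.
The state is a dict: "t": time; "joint_positions": joint angles; "joint_velocities": joint speeds; "tau": joint torques, N m; "eef_pos": TCP position; "tool_rot": TCP orientation; "force": force on the tool from outside, world axes, zero at the start; "ft_torque": the same for the moment, N m; "finger_gap": finger opening in m.
Only numpy, scipy, OpenCV 4.12 (cv2) and the standard library are available. Lean on these libraries where they do the work, as an engineer would, in place of code of your own. Each camera call takes 0.05 s, during which the arm holds its last target. There are 200 camera calls.

### The job

A granola carton has turned crosswise and jammed under the red lips at the throat of the chute: push it back up the chute until it is clear of the lips and lift it out there. Swing the keeper bar away from the green packing tray, lay that carton and every carton waiting on the counter flat in the tray, one to a pocket, and only when all are in swing the keeper bar shut over them until it snaps into its detent. Leave the bowl, the jar and the spatula where they are.

Things in the scene. Friction and masses are not known exactly. Their poses are not given: they have to be found in the camera images.
- carton_j: the jammed carton: closed cardboard carton with a green band, 110 x 40 x 40 mm, about 160 g; origin at its centre, x along the 110 mm length. At first it lies crosswise in the chute against the throat's two white shoulders, its ends under the red lips, so it cannot be lifted there. Friction holds it wherever it is left on the slope
- carton_a: a carton like the jammed one (110 x 40 x 40 mm, origin at its centre, x along its length), lying on the counter between chute and tray; may be absent
- carton_b: another such carton on the counter; may be absent
- carton_c: another such carton on the counter; may be absent
- chute: steel chute fixed on a 300 x 150 mm base plate; origin at the centre of its underside, x points uphill (it rises 0.21 rad towards +x), y across. Its floor is 280 mm long, 122 mm wide between the side walls, and runs from x = -137, z = 16 mm at the exit to x = +137, z = 74 mm at the top. The side walls of its open upper part are 28 mm high (above the floor)
- chute_stop (a point): point on the chute floor's centre line, 55 mm up the slope from the exit (axes as the chute's), where the throat ends: from the exit to here two white shoulders 46 mm high leave only 62 mm between them. The carton has caught on their uphill faces; its downhill side shows between them
- chute_open (a point): point on the chute floor's centre line 165 mm up the slope (axes as the chute's). Up to 125 mm two red lips, 46 to 50 mm above the floor, reach in from the side walls and leave a 66 mm wide slot along the centre line, open from above for fingers; beyond, the chute is open. A carton centred over this point is clear of the lips (145 mm is just clear)
- tray: green packing tray fixed to the counter, 262 mm (x) x 142 mm (y), origin at the centre of its underside; floor 6 mm thick, pocket walls reach 18 mm above the counter. Four pockets, 122 mm (x) x 52 mm (y) inside, two by two. The keeper bar's hinge post stands at x = 0, y = -100 mm, its latch block (54 mm high) at x = 0, y = +96 mm
- pocket0 (a point): centre of the floor of a pocket, 6 mm above the counter; tray position x = -64, y = -38 mm (axes as the tray's: a carton lies along x, its centre 20 mm above this point)
- pocket1 (a point): the same for the pocket at x = -64, y = +38 mm
- pocket2 (a point): the same for the pocket at x = +64, y = -38 mm
- pocket3 (a point): the same for the pocket at x = +64, y = +38 mm
- keeper (a joint): angle of the keeper bar, rad: 0 shut, pointing along the tray's +y over the middle of all pockets; grows to 2.4 as it swings level, counter-clockwise from above, over the tray's -x half and out past the hinge; clear of all pockets above 2.0. Strap 50 x 190 x 8 mm, underside 57 mm up. Stays where left. From 0.10 rad a sprung ball resists (about 4 N at the knob) until it snaps home at 0
- keeper_knob (a point): middle of the red upright knob on the keeper bar (diameter 22 mm, 32 mm high, its top 97 mm above the counter), 130 mm from the hinge; it can be pinched from above and led round the hinge
- bowl: steel bowl, 150 mm wide, to be left alone
- jar: amber jar, 110 mm high, to be left alone
- spatula: spatula lying on the counter, to be left alone

How it is judged:
By the outcome, as a careful person would: the job done as asked, in the order asked, and still so for the second after the job is handed in, with the robot touching nothing.
Of carton_a, carton_b, carton_c only 1 to 3 are there at a start; the rules pass over those that are not, and their reading is None.
At some moment in a run one of carton_a, carton_b, carton_c may be knocked a few centimetres aside while the robot is not near it.
Once in a run the grip may slacken for a moment while it holds something.
It also fails if it takes over 210 s, if anything falls off the work surface, if the arm or the gripper's body presses on something with over 40 N, if the wrist force passes 120 N, or if a joint passes its speed limit or range.

## Working session

There is one attempt and no reset: what is moved stays moved. The work goes in short steps, Python scripts to look and compute and a shell command to move; the robot and the scene stay as the last step left them, time stands still between calls to the robot, and variables do not carry over. Pictures are saved under pics/ and viewed, about 12 in all and at most 16, crops included, and the job is handed in when it is done.

```bash
ls; mkdir -p pics; cat > h.py <<'E'
import numpy as np, cv2
from plant import robot, camera
def snap(n):
    c=camera(n); np.savez(f'/tmp/{n}.npz',**{k:np.array(v) for k,v in c.items()}); return c
def save(c,f): cv2.imwrite('pics/'+f,cv2.cvtColor(c['image'],cv2.COLOR_RGB2BGR))
def rays(c,uv):
    uv=np.asarray(uv,float).reshape(-1,2)
    K=np.array([[c['fx'],0,c['cx']],[0,c['fy'],c['cy']],[0,0,1.]])
    d=(uv-[c['cx'],c['cy']])/[c['fx'],c['fy']]; x=d.copy()
    for _ in range(20): x=d/(1+c['k1']*(x**2).sum(1,keepdims=True))
    return np.c_[x,np.ones(len(x))]
def onz(c,uv,z):
    R=np.array(c['R']);t=np.array(c['t']); o=-R.T@t; d=rays(c,uv)@R
    return o+d*((z-o[2])/d[:,2])[:,None]
def cloud(c):
    v,u=np.mgrid[:480,:640]; r=rays(c,np.c_[u.ravel(),v.ravel()])
    p=(r*c['depth'].reshape(-1,1)-np.array(c['t']))@np.array(c['R'])
    p[c['depth'].ravel()==0]=np.nan
    return p.reshape(480,640,3)
E
python3 - <<'E'
from h import *
for n in ['top','scene']:
    c=snap(n); save(c,n+'0.png'); print(n,c['fx'],c['k1'],np.round(-np.array(c['R']).T@np.array(c['t']),3),np.round(c['R'],2).tolist())
print(robot.get_obs(),robot.pinch_z)
E
```

```text
pics
top 545.9960953978133 -0.14155138488084623 [0.423 0.016 1.424] [[-0.02, -1.0, -0.03], [-0.99, 0.02, -0.15], [0.15, 0.02, -0.99]]
scene 514.1837495377165 -0.004631189193207054 [1.414 0.044 0.94 ] [[-0.01, 1.0, 0.01], [0.73, 0.01, -0.68], [-0.68, -0.0, -0.73]]
{'t': 0.1, 'joint_positions': array([-1.24479827,  0.57645588,  0.02485686,  1.43782612, -0.01497667,
        1.12900616, -0.05649171]), 'joint_velocities': array([-0.00089105, -0.00318797,  0.00118651, -0.00055284,  0.0004135 ,
        0.00091074, -0.00168935]), 'tau': array([ 6.51276539e-03, -7.67303681e+01,  2.25806169e+00, -2.86605120e+01,
        1.59218127e-02,  8.70045129e-03,  1.42409195e-05]), 'eef_pos': array([0.26877889, 0.61873295, 0.23052309]), 'tool_rot': array([ 4.56712732e-04,  8.36177042e-01,  5.48459100e-01, -6.01740319e-04]), 'force': array([-0.53455353, -0.5029461 ,  0.32514288]), 'ft_torque': array([-0.03199412, -0.00655366,  0.00912547]), 'finger_gap': 0.08536617658891182} 0.0187
```

View pics/top0.png

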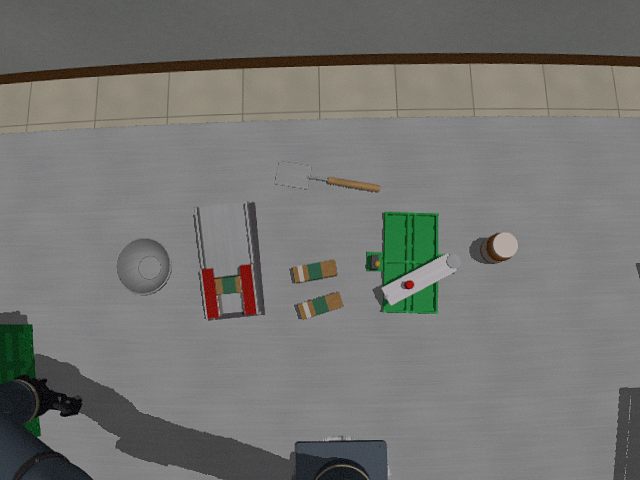

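View pics/scene0.png

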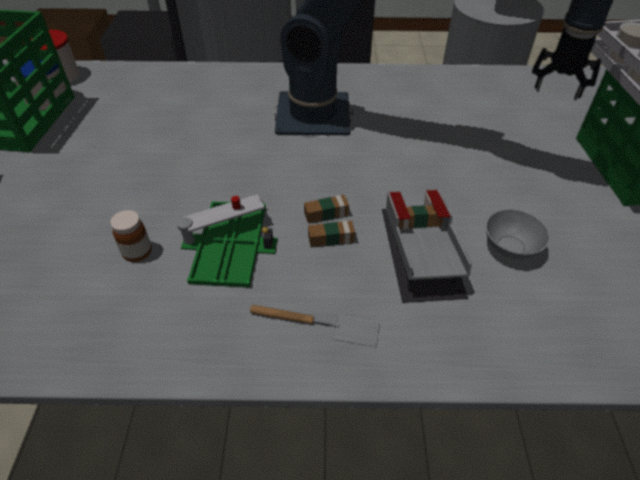

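The top view shows the chute at left, with the jammed carton at about (229,285) and red lips on both sides. Two cartons lie on the counter at (313,271) and (319,305). The tray is at (410,263), the red knob at (409,285) and the hinge at (453,262).

```bash
cat >> h.py <<'E'
def mask(c,kind):
    h=cv2.cvtColor(c['image'],cv2.COLOR_RGB2HSV); H,S,V=cv2.split(h)
    return {'green':(H>45)&(H<85)&(S>150)&(V>60),'dgreen':(H>50)&(H<95)&(S>80)&(V<110),'red':((H<8)|(H>172))&(S>150)&(V>70),
     'brown':(H>8)&(H<22)&(S>70)&(V>60)}[kind]
E
python3 - <<'E'
from h import *
c=snap('top'); P=cloud(c)
m=mask(c,'green'); m[:, :350]=0; m[:, 450:]=0;m[:200]=0;m[330:]=0
n,l,s,ce=cv2.connectedComponentsWithStats(m.astype(np.uint8))
for i in range(1,n):
    if s[i,4]>30: print('green',s[i],ce[i])
big=(l==1+np.argmax(s[1:,4]))
cs=max(cv2.findContours(m.astype(np.uint8),0,2)[0],key=cv2.contourArea)
pts=onz(c,cs.reshape(-1,2),0.018)
print('tray hull rect z18',cv2.minAreaRect(pts[:,:2].astype(np.float32)*1000))
for kind in ['red','brown','dgreen']:
    m=mask(c,kind).astype(np.uint8); m[:195]=0;m[330:]=0;m[:,:190]=0;m[:,470:]=0
    n,l,s,ce=cv2.connectedComponentsWithStats(m)
    for i in range(1,n):
        if s[i,4]>25:
            q=P[l==i]; print(kind,s[i],ce[i].round(1),'med',np.nanmedian(q,0).round(4),'zr',np.nanpercentile(q[:,2],[5,95]).round(3))
# cartons: points with z in .03-.05
Z=P[...,2]
m=((Z>.03)&(Z<.05)).astype(np.uint8); m[:200]=0;m[330:]=0;m[:,:275]=0;m[:,362:]=0
for k in cv2.findContours(m,0,2)[0]:
    if cv2.contourArea(k)>100:
        print('carton',cv2.minAreaRect((onz(c,k.reshape(-1,2),.04)[:,:2]*1000).astype(np.float32)))
# keeper strap
m=((Z>.055)&(Z<.075)).astype(np.uint8); m[:200]=0;m[330:]=0;m[:,:362]=0;m[:,475:]=0
for k in cv2.findContours(m,0,2)[0]:
    if cv2.contourArea(k)>100: print('keeper',cv2.minAreaRect((onz(c,k.reshape(-1,2),.065)[:,:2]*1000).astype(np.float32)))
# chute profile: walls etc.
sc=c['image'][190:335,180:470]; cv2.imwrite('pics/crop1.png',cv2.cvtColor(cv2.resize(sc,None,fx=2.7,fy=2.7,interpolation=2),cv2.COLOR_RGB2BGR))
for v in (215,240,262,270,290,305,315): print(v,[(u,*(P[v,u]*1000).round(0)) for u in range(192,270,6)])
E
```

```text
green [ 367  212   76   73 3143] [406.29780465 243.06713331]
green [383 282  55  31 896] [416.01897321 302.12165179]
tray hull rect z18 ((604.89013671875, -176.27691650390625), (195.37364196777344, 188.5438232421875), 88.68728637695312)
red [240 265  16  50 536] [247.5 289.3] med [0.5023 0.223  0.0788] zr [0.067 0.09 ]
red [202 269  17  50 544] [209.8 293.1] med [0.4939 0.3174 0.0787] zr [0.066 0.091]
red [405 281   9   8  54] [408.9 284.2] med [ 0.5055 -0.173   0.0964] zr [0.086 0.102]
brown [320 260  17  18 233] [328.5 268.3] med [0.5538 0.0218 0.0404] zr [0.035 0.045]
brown [302 265   7  16  74] [305.3 272.6] med [0.544  0.0815 0.0395] zr [0.036 0.044]
brown [292 267   8  16  79] [295.7 274.4] med [0.5404 0.1049 0.0398] zr [0.035 0.045]
brown [235 275   7  18  87] [237.9 283.7] med [0.5156 0.2483 0.0717] zr [0.057 0.078]
brown [214 277   9  18 115] [218.3 285.8] med [0.5115 0.298  0.0716] zr [0.065 0.08 ]
brown [325 292  18  19 237] [333.6 300.9] med [0.4705 0.0101 0.0408] zr [0.036 0.045]
brown [307 300   9  17  79] [311. 308.] med [0.4538 0.0679 0.0404] zr [0.035 0.045]
brown [2
[... 6425 characters left out ...]
.float64(3.0)), (204, np.float64(440.0), np.float64(350.0), np.float64(1.0)), (210, np.float64(440.0), np.float64(320.0), np.float64(66.0)), (216, np.float64(439.0), np.float64(304.0), np.float64(68.0)), (222, np.float64(440.0), np.float64(301.0), np.float64(9.0)), (228, np.float64(440.0), np.float64(286.0), np.float64(5.0)), (234, np.float64(440.0), np.float64(270.0), np.float64(5.0)), (240, np.float64(439.0), np.float64(253.0), np.float64(13.0)), (246, np.float64(439.0), np.float64(239.0), np.float64(2.0)), (252, np.float64(439.0), np.float64(224.0), np.float64(0.0)), (258, np.float64(439.0), np.float64(207.0), np.float64(3.0)), (264, np.float64(439.0), np.float64(192.0), np.float64(2.0))]
```

View pics/crop1.png

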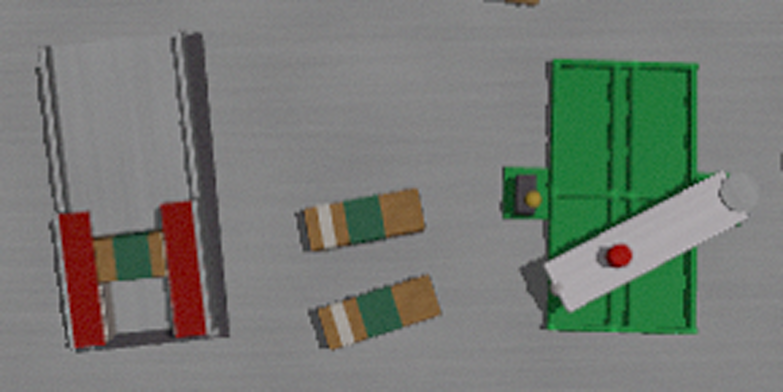

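```bash
python3 - <<'E'
from h import *
c={k:(v if v.ndim else float(v)) for k,v in np.load('/tmp/top.npz').items()}
k=np.array([[549,60],[698,65],[697,332],[546,327]])/2.7+[180,190]-.3
q=onz(c,k,.018)*1000; print('tray corners',q.round(1).tolist(),q.mean(0))
print('x dirs',[np.arctan2(*(a-b)[[1,0]]) for a,b in ((q[0],q[3]),(q[1],q[2]))])
# refine edges: green rows/cols
m=mask(c,'green')
R=[u for v in range(225,250) for u in [np.where(m[v,370:460])[0]] if len(u)]
L=np.array([[370+u.min()-.0,v] for v,u in zip(range(222,246),[np.where(m[v,370:460])[0] for v in range(222,246)])]);Rr=np.array([[370+np.where(m[v,370:460])[0].max(),v] for v in range(222,246)])
for e in (L,Rr):
    w=onz(c,e,.018)*1000; f=np.polyfit(w[:,0],w[:,1],1); print('edge slope',f[0],w[:,1].mean(),w[:,0].mean())
w=onz(c,[[247.5,289.3],[209.8,293.1]],.0788)*1000; print('lips',w, np.arctan2(-(w[1]-w[0])[0],(w[1]-w[0])[1]))
print('jamc',onz(c,[[228.6,284.5]],.0715)*1000)
print('knob',onz(c,[[408.9,284.2]],.097)*1000)
# chute walls: outer edges via cloud
P=cloud(c); 
hp=onz(c,[[180+740/2.7,190+190/2.7]],.07)*1000; print('hinge',hp)
for nm in ('red',):
    n,l,s,ce=cv2.connectedComponentsWithStats(mask(c,nm).astype(np.uint8))
    for i in range(1,n):
        if s[i,4]>400 and s[i,1]>200 and s[i,0]<260:
            v,u=np.where(l==i); z=.0788
            w=onz(c,np.c_[u,v],.0788)
            # true plane z: iterate using measured slope
            for _ in range(5):
                zz=.091+(w[:,0]-.55)*np.tan(.21); o=-np.array(c['R']).T@np.array(c['t']); d=rays(c,np.c_[u,v])@np.array(c['R']); w=o+d*((zz-o[2])/d[:,2])[:,None]
            print(cv2.minAreaRect((w[:,:2]*1000).astype(np.float32)))
E
```

```text
tray corners [[700.5, -124.2, 18.0], [692.5, -269.3, 18.0], [435.1, -255.8, 18.0], [443.4, -112.4, 18.0]] [ 567.89838053 -190.39307487   18.        ]
x dirs [np.float64(-0.04592304295035892), np.float64(-0.05241195306520838)]
edge slope -0.06887661989641566 -124.99670930694937 643.280141290414
edge slope -0.05189551433492361 -263.27862796046935 640.2180437100086
lips [[501.57868051 222.99478472  78.8       ]
 [493.55730563 317.59315575  78.8       ]] 0.08459165500145199
jamc [[514.71725492 271.69792508  71.5       ]]
knob [[ 504.99909093 -172.82391113   97.        ]]
hinge [[ 563.29927389 -292.57109843   70.        ]]
((500.8344421386719, 223.0623321533203), (120.30477142333984, 27.832223892211914), 5.006079196929932)
((493.29791259765625, 316.9230651855469), (121.51559448242188, 28.902034759521484), 4.715925216674805)
```

```bash
cat > p.py <<'E'
# python3 p.py x y z theta_deg [rows] [extra turns]: suggest rows for straight move (mm, deg)
import sys, numpy as np
from scipy.spatial.transform import Rotation as Ro
from plant import robot
o=robot.get_obs(); p=np.array(o['eef_pos'])*1000; w,x,y,z=o['tool_rot']; R=Ro.from_quat([x,y,z,w]); X=R.as_matrix()
th=np.arctan2(X[1,0],X[0,0])
print('t %.1f p %s th %.1f tilt %s gap %.1f F %s j7 %.2f'%(o['t'],p.round(1),np.degrees(th),X[:2,2].round(3),o['finger_gap']*1000,np.round(o['force'],1),o['joint_positions'][6]))
if len(sys.argv)>4:
    a=list(map(float,sys.argv[1:])); k=a[5] if len(a)>5 else 0
    dth=(np.radians(a[3])-th+np.pi)%(2*np.pi)-np.pi+2*np.pi*k
    d=np.array(a[:3])-p
    n=int(a[4]) if len(a)>4 and a[4] else int(max(np.ceil(np.linalg.norm(d)/50),np.ceil(abs(dth)/.16),1)); n=5*int(np.ceil(n/5)) if not(len(a)>4 and a[4]) else n
    c,s=np.cos(th),np.sin(th); T=np.array([[c,s,0],[s,-c,0],[0,0,-1]]).T
    e=Ro.from_matrix(X.T@T).as_rotvec()  # tilt fix
    print('dist',np.linalg.norm(d).round(1),'dth',dth.round(2),'tiltfix',e.round(3))
    for i in range(n):
        q=th+dth*i/n; s=d/n; print('[%.0f,%.0f,%.0f,0,0,%.2f]'%(s[0]*np.cos(q)+s[1]*np.sin(q),s[0]*np.sin(q)-s[1]*np.cos(q),-s[2],-dth/n),end=',\n' if i%5==4 else ',')
    print()
E
python3 p.py 500 200 231 0 15
```

```text
t 0.1 p [268.8 618.8 230.6] th 66.5 tilt [-0.    -0.001] gap 85.6 F [ 0.3 -0.  -0.4] j7 -0.06
dist 478.4 dth -1.16 tiltfix [0.    0.001 0.   ]
[-19,25,-0,0,0,0.08],[-17,27,-0,0,0,0.08],[-15,28,-0,0,0,0.08],[-13,29,-0,0,0,0.08],[-11,30,-0,0,0,0.08],
[-8,31,-0,0,0,0.08],[-6,31,-0,0,0,0.08],[-4,32,-0,0,0,0.08],[-1,32,-0,0,0,0.08],[1,32,-0,0,0,0.08],
[4,32,-0,0,0,0.08],[6,31,-0,0,0,0.08],[9,31,-0,0,0,0.08],[11,30,-0,0,0,0.08],[13,29,-0,0,0,0.08],
```

```bash
cat > p.py <<'E'
# p.py [-c] x y z theta_deg tilt rows : rows for a straight move (mm, deg, rad); -c: x y z are chute s,y,n. theta is taken the short way unless |dth| given past 180
import sys, numpy as np
from scipy.spatial.transform import Rotation as Ro
from plant import robot
YAW=np.radians(4.85); O=np.array([585,277.5]); C,S=np.cos(.21),np.sin(.21)
def chute(s,y,n):
    x=-137+C*s-S*n; u=np.array([np.cos(YAW),np.sin(YAW)]); v=np.array([-u[1],u[0]])
    return np.r_[O+x*u+y*v,16+S*s+C*n]
def rot(th,tilt):
    c,s=np.cos(th),np.sin(th)
    return Ro.from_rotvec(-tilt*np.array([-np.sin(YAW),np.cos(YAW),0]))*Ro.from_matrix([[c,s,0],[s,-c,0],[0,0,-1]])
o=robot.get_obs(); p=np.array(o['eef_pos'])*1000; w,x,y,z=o['tool_rot']; R=Ro.from_quat([x,y,z,w]); X=R.as_matrix()
print('t %.1f p %s th %.1f z %s gap %.1f F %s j7 %.2f'%(o['t'],p.round(1),np.degrees(np.arctan2(X[1,0],X[0,0])),X[:2,2].round(3),o['finger_gap']*1000,np.round(o['force'],1),o['joint_positions'][6]))
a=sys.argv[1:]; ch='-c' in a; a=[float(i) for i in a if i!='-c']
if a:
    tgt=chute(*a[:3]) if ch else np.array(a[:3]); d=tgt-p; n=int(a[5])
    rv=(R.inv()*rot(np.radians(a[3]),a[4])).as_rotvec(); print('target',tgt.round(1),'d',d.round(1),'rv',rv.round(2))
    for i in range(n):
        q=R*Ro.from_rotvec(rv*i/n); print('[%.0f,%.0f,%.0f,%.2f,%.2f,%.2f]'%(*q.inv().apply(d/n),*(rv/n)),end=',\n' if i%5==4 else ',')
    print()
E
python3 p.py -c 36 0 120 94.85 .21 10
```

```text
t 0.1 p [268.8 618.8 230.6] th 66.5 z [-0.    -0.001] gap 85.6 F [ 0.3 -0.  -0.4] j7 -0.06
target [458.6 266.8 140.9] d [ 189.9 -352.   -89.8] rv [-0.21  0.05 -0.49]
[-25,31,9,-0.02,0.01,-0.05],[-26,30,10,-0.02,0.01,-0.05],[-28,28,10,-0.02,0.01,-0.05],[-29,27,10,-0.02,0.01,-0.05],[-31,25,11,-0.02,0.01,-0.05],
[-32,23,11,-0.02,0.01,-0.05],[-33,22,11,-0.02,0.01,-0.05],[-34,20,12,-0.02,0.01,-0.05],[-35,18,12,-0.02,0.01,-0.05],[-36,16,12,-0.02,0.01,-0.05],
```

```bash
python3 -m handwheel '[[-25,31,9,-0.02,0.01,-0.05],[-26,30,10,-0.02,0.01,-0.05],[-28,28,10,-0.02,0.01,-0.05],[-29,27,10,-0.02,0.01,-0.05],[-31,25,11,-0.02,0.01,-0.05]]' 24 40; python3 -m handwheel '[[-32,23,11,-0.02,0.01,-0.05],[-33,22,11,-0.02,0.01,-0.05],[-34,20,12,-0.02,0.01,-0.05],[-35,18,12,-0.02,0.01,-0.05],[-36,16,12,-0.02,0.01,-0.05]]'; python3 p.py -c 36 0 120 94.85 .21 5
```

```text
t: 0.78
eef_pos: [0.364, 0.4413, 0.1812]
tool_rot: [0.029, 0.756, 0.653, 0.049]
force: [0.1, 0.1, -0.1]
finger_gap: 0.0205
t: 1.4
eef_pos: [0.4667, 0.263, 0.1299]
tool_rot: [0.057, 0.661, 0.742, 0.097]
force: [0.5, 0.0, -0.6]
finger_gap: 0.0206
t 1.4 p [466.7 263.  129.9] th 96.9 z [0.213 0.069] gap 20.6 F [ 0.5  0.  -0.6] j7 0.82
target [458.6 266.8 140.9] d [-8.   3.7 10.9] rv [ 0.01 -0.05  0.03]
[1,-1,-2,0.00,-0.01,0.01],[1,-1,-2,0.00,-0.01,0.01],[1,-1,-2,0.00,-0.01,0.01],[1,-1,-2,0.00,-0.01,0.01],[1,-1,-2,0.00,-0.01,0.01],
```

```bash
python3 -m handwheel '[[1,-1,-2,0,-0.01,0.01],[1,-1,-2,0,-0.01,0.01],[1,-1,-2,0,-0.01,0.01],[1,-1,-2,0,-0.01,0.01],[1,-1,-2,0,-0.01,0.01]]'; python3 p.py -c 36 0 18 94.85 .21 5;python3 - <<'E'
from h import *
c=snap('wrist'); save(c,'w1.png')
E
```

```text
t: 2.02
eef_pos: [0.4588, 0.2661, 0.1388]
tool_rot: [0.074, 0.684, 0.722, 0.081]
force: [-0.3, -0.2, -0.3]
finger_gap: 0.0202
t 2.0 p [458.8 266.1 138.8] th 93.1 z [0.217 0.015] gap 20.2 F [-0.3 -0.2 -0.3] j7 0.71
target [479.8 268.6  41.1] d [ 21.    2.4 -97.7] rv [ 0.01  0.   -0.03]
[0,-0,20,0.00,0.00,-0.01],[0,-0,20,0.00,0.00,-0.01],[0,-0,20,0.00,0.00,-0.01],[0,-0,20,0.00,0.00,-0.01],[0,0,20,0.00,0.00,-0.01],
```

View pics/w1.png

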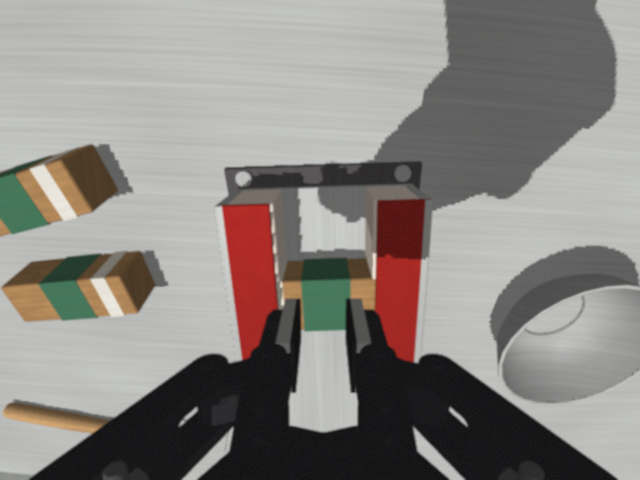

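The wrist view shows the fingertips at (290,330) and (358,330), central in the slot between the lips. The carton lies at (328,290). I'll project the planned points to check the alignment.

```bash
cat >> h.py <<'E'
def proj(c,p):
    q=np.asarray(p,float).reshape(-1,3)@np.array(c['R']).T+np.array(c['t']); x=q[:,:2]/q[:,2:]
    x=x*(1+c['k1']*(x**2).sum(1,keepdims=True)); return x*[c['fx'],c['fy']]+[c['cx'],c['cy']]
E
python3 - <<'E'
import sys; sys.argv=['p']
from h import *; import p as pp
c={k:(v if v.ndim else float(v)) for k,v in np.load('/tmp/wrist.npz').items()}
for n,a in dict(tgt=(36,0,18),exitfloor=(0,0,0),cart_topdown=(55,0,40),cart_topup=(95,0,40),lipL=(0,33,50),lipR=(0,-33,50)).items(): print(n,proj(c,pp.chute(*a)/1000).round(0))
P=cloud(c)
for uv in [(328,262),(328,280),(328,320),(328,327)]: print(uv,P[uv[1],uv[0]]*1000)
print(onz(c,[[328,280],[328,330]],.0707)*1000, 'expected top edges',pp.chute(55,0,40),pp.chute(95,0,40))
E
```

```text
t 2.1 p [458.6 266.8 139. ] th 93.1 z [0.217 0.016] gap 20.6 F [0.4 0.6 0.2] j7 0.70
tgt [[325. 243.]]
exitfloor [[324. 190.]]
cart_topdown [[326. 280.]]
cart_topup [[328. 330.]]
lipL [[378. 204.]]
lipR [[270. 207.]]
(328, 262) [499.01457463 271.8179159   37.06093015]
(328, 280) [492.73929084 270.90936885  68.02375999]
(328, 320) [524.39272458 272.76570325  73.81197855]
(328, 327) [529.12166419 273.02056815  76.0462914 ]
[[490.6987606  270.73853251  70.7       ]
 [537.52264377 273.62903243  70.7       ]] expected top edges [493.78109118 269.75996349  66.58653108] [532.76225251 273.06756293  74.92492707]
```

```bash
python3 -m handwheel '[[0,0,20,0,0,-0.01],[0,0,20,0,0,-0.01],[0,0,20,0,0,-0.01],[0,0,20,0,0,0],[0,0,18,0,0,0]]'; python3 p.py -c 36 0 18 94.85 .21 5; python3 p.py -c 134 0 18 94.85 .21 10
```

```text
t: 2.7
eef_pos: [0.4809, 0.2721, 0.0429]
tool_rot: [0.075, 0.671, 0.733, 0.082]
force: [-0.4, 0.4, -1.0]
finger_gap: 0.0207
t 2.7 p [480.9 272.1  42.9] th 95.1 z [0.221 0.02 ] gap 20.7 F [-0.4  0.4 -1. ] j7 0.67
target [479.8 268.6  41.1] d [-1.  -3.5 -1.7] rv [ 0.01 -0.    0.  ]
[-1,-0,0,0.00,-0.00,0.00],[-1,-0,0,0.00,-0.00,0.00],[-1,-0,0,0.00,-0.00,0.00],[-1,-0,0,0.00,-0.00,0.00],[-1,-0,0,0.00,-0.00,0.00],

t 2.7 p [480.9 272.1  42.9] th 95.1 z [0.221 0.02 ] gap 20.7 F [-0.4  0.4 -1. ] j7 0.67
target [575.3 276.7  61.5] d [94.5  4.6 18.7] rv [ 0.01 -0.    0.  ]
[-0,10,0,0.00,-0.00,0.00],[-0,10,0,0.00,-0.00,0.00],[-0,10,0,0.00,-0.00,0.00],[-0,10,0,0.00,-0.00,0.00],[-0,10,0,0.00,-0.00,0.00],
[-0,10,0,0.00,-0.00,0.00],[-0,10,0,0.00,-0.00,0.00],[-0,10,0,0.00,-0.00,0.00],[-0,10,0,0.00,-0.00,0.00],[-0,10,0,0.00,-0.00,0.00],
```

```bash
python3 -m handwheel '[[-2,4,0,0,0,0],[-1,10,0,0,0,0],[0,10,0,0,0,0],[0,10,0,0,0,0],[0,10,0,0,0,0]]'; python3 -m handwheel '[[0,10,0,0,0,0],[0,10,0,0,0,0],[0,10,0,0,0,0],[0,10,0,0,0,0],[0,10,0,0,0,0]]'; python3 p.py -c 137 0 18 94.85 .21 5;python3 - <<'E'
from h import *
c=snap('wrist'); save(c,'w2.png')
E
```

```text
t: 3.32
eef_pos: [0.5258, 0.2733, 0.0542]
tool_rot: [0.075, 0.67, 0.734, 0.082]
force: [-1.3, 0.2, -0.1]
finger_gap: 0.0208
t: 3.95
eef_pos: [0.578, 0.2777, 0.0662]
tool_rot: [0.075, 0.671, 0.733, 0.082]
force: [-1.4, -0.1, 0.5]
finger_gap: 0.0205
t 4.0 p [578.  277.7  66.2] th 95.1 z [0.22  0.019] gap 20.5 F [-1.4 -0.1  0.5] j7 0.81
target [578.3 276.9  62.2] d [ 0.3 -0.8 -4. ] rv [ 0.01 -0.    0.  ]
[-0,-0,1,0.00,-0.00,0.00],[-0,-0,1,0.00,-0.00,0.00],[-0,-0,1,0.00,-0.00,0.00],[-0,-0,1,0.00,-0.00,0.00],[-0,-0,1,0.00,-0.00,0.00],
```

View pics/w2.png

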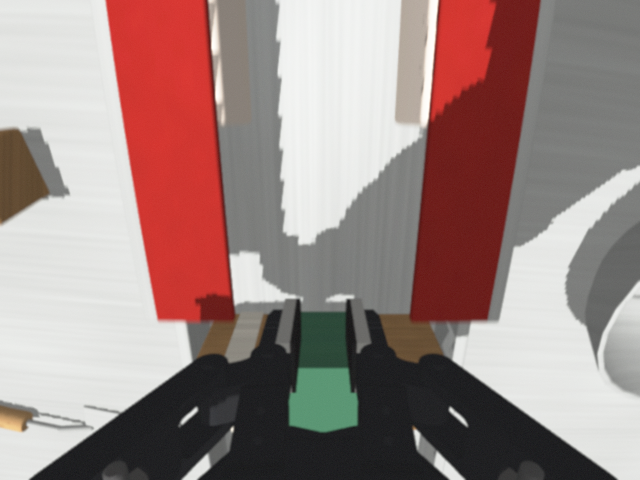

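The carton has moved up to the uphill end of the lips (image row about 315). I'll push about 12 mm more, then back off and rise.

```bash
python3 -m handwheel '[[0,4,0,0,0,0],[0,4,0,0,0,0],[0,4,0,0,0,0],[0,0,0,0,0,0],[0,-15,0,0,0,0]]'; python3 -m handwheel '[[0,0,-25,0,0,0],[0,0,-25,0,0,0],[0,0,-30,0,0,0],[0,0,-30,0,0,0],[0,0,-30,0,0,0]]'; python3 - <<'E'
from h import *
c=snap('top'); save({'image':c['image'][180:340,170:480]},'t2.png'); P=cloud(c)
m=mask(c,'dgreen').astype(np.uint8); m[:180]=0;m[330:]=0;m[:,:195]=0;m[:,345:]=0
n,l,s,ce=cv2.connectedComponentsWithStats(m)
for i in range(1,n):
    if s[i,4]>60: print(s[i],ce[i],np.nanmedian(P[l==i],0).round(4))
E
python3 p.py
```

```text
t: 4.62
eef_pos: [0.5783, 0.2776, 0.0663]
tool_rot: [0.076, 0.671, 0.733, 0.083]
force: [0.5, 0.6, -0.1]
finger_gap: 0.0203
t: 5.25
eef_pos: [0.545, 0.2748, 0.2047]
tool_rot: [0.076, 0.671, 0.733, 0.082]
force: [0.6, 0.2, 0.4]
finger_gap: 0.0209
[217 234  14  18 197] [223.88324873 242.45685279] [0.6169 0.2795 0.0943]
[307 263  16  17 201] [314.50248756 271.039801  ] [0.5471 0.0566 0.0405]
[312 296  17  19 199] [319.94472362 305.06030151] [0.4609 0.0452 0.0407]
t 5.3 p [545.7 275.8 208.9] th 95.1 z [0.225 0.021] gap 20.5 F [0.7 0.4 2.9] j7 0.87
```

View pics/t2.png

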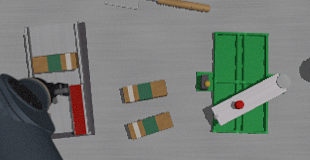

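The carton is now clear up the chute at (42,62) in the crop, which gives s of about 181 mm. The keeper is next.

```bash
python3 p.py 500 0 200 -30 0 15
```

```text
t 5.3 p [545.7 275.8 208.9] th 95.1 z [0.225 0.021] gap 20.5 F [0.7 0.4 2.9] j7 0.87
target [500.   0. 200.] d [ -45.7 -275.8   -8.9] rv [ 0.13 -0.25  2.17]
[-18,-5,-1,0.01,-0.02,0.14],[-19,-2,-0,0.01,-0.02,0.14],[-19,1,0,0.01,-0.02,0.14],[-18,3,0,0.01,-0.02,0.14],[-18,6,1,0.01,-0.02,0.14],
[-17,8,1,0.01,-0.02,0.14],[-15,11,1,0.01,-0.02,0.14],[-13,13,1,0.01,-0.02,0.14],[-11,15,1,0.01,-0.02,0.14],[-9,16,1,0.01,-0.02,0.14],
[-7,17,1,0.01,-0.02,0.14],[-4,18,1,0.01,-0.02,0.14],[-1,19,1,0.01,-0.02,0.14],[1,19,1,0.01,-0.02,0.14],[4,18,1,0.01,-0.02,0.14],
```

```bash
python3 -m handwheel '[[-18,-5,-1,0.01,-0.02,0.14],[-19,-2,0,0.01,-0.02,0.14],[-19,1,0,0.01,-0.02,0.14],[-18,3,0,0.01,-0.02,0.14],[-18,6,1,0.01,-0.02,0.14]]' 55 40 >/dev/null; python3 -m handwheel '[[-17,8,1,0.01,-0.02,0.14],[-15,11,1,0.01,-0.02,0.14],[-13,13,1,0.01,-0.02,0.14],[-11,15,1,0.01,-0.02,0.14],[-9,16,1,0.01,-0.02,0.14]]' >/dev/null; python3 -m handwheel '[[-7,17,1,0.01,-0.02,0.14],[-4,18,1,0.01,-0.02,0.14],[-1,19,1,0.01,-0.02,0.14],[1,19,1,0.01,-0.02,0.14],[4,18,1,0.01,-0.02,0.14]]'; python3 p.py 505 -173 140 -153.6 0 15
```

```text
t: 7.18
eef_pos: [0.5022, -0.0059, 0.2098]
tool_rot: [0.006, 0.966, -0.257, -0.018]
force: [-0.5, -0.0, 0.3]
finger_gap: 0.047
t 7.2 p [502.2  -5.9 209.8] th -29.8 z [-0.038 -0.003] gap 47.0 F [-0.5 -0.   0.3] j7 -0.36
target [ 505. -173.  140.] d [   2.8 -167.1  -69.8] rv [ 0.05 -0.    2.16]
[6,9,5,0.00,-0.00,0.14],[7,9,5,0.00,-0.00,0.14],[8,7,5,0.00,-0.00,0.14],[9,6,5,0.00,-0.00,0.14],[10,5,5,0.00,-0.00,0.14],
[11,3,5,0.00,-0.00,0.14],[11,2,5,0.00,-0.00,0.14],[11,0,5,0.00,-0.00,0.14],[11,-1,5,0.00,-0.00,0.14],[11,-3,5,0.00,-0.00,0.14],
[10,-4,5,0.00,-0.00,0.14],[10,-6,5,0.00,-0.00,0.14],[9,-7,5,0.00,-0.00,0.14],[7,-8,5,0.00,-0.00,0.14],[6,-9,5,0.00,-0.00,0.14],
```

```bash
python3 -m handwheel '[[6,9,5,0,0,0.14],[7,9,5,0.01,0,0.14],[8,7,5,0.01,0,0.14],[9,6,5,0.01,0,0.14],[10,5,5,0.01,0,0.14]]' >/dev/null; python3 -m handwheel '[[11,3,5,0.01,0,0.14],[11,2,5,0,0,0.14],[11,0,5,0,0,0.14],[11,-1,5,0,0,0.14],[11,-3,5,0,0,0.14]]' >/dev/null; python3 -m handwheel '[[10,-4,5,0,0,0.14],[10,-6,5,0,0,0.14],[9,-7,5,0,0,0.14],[7,-8,5,0,0,0.14],[6,-9,5,0,0,0.14]]'; python3 p.py 505 -173 74 -153.6 0 5
```

```text
t: 9.05
eef_pos: [0.5082, -0.1786, 0.1319]
tool_rot: [0.01, -0.224, 0.975, 0.006]
force: [1.2, 0.9, -0.4]
finger_gap: 0.0468
t 9.1 p [ 508.2 -178.6  131.9] th -154.1 z [0.017 0.017] gap 46.8 F [ 1.2  0.9 -0.4] j7 -1.63
target [ 505. -173.   74.] d [ -3.2   5.6 -57.9] rv [ 0.01  0.02 -0.01]
[0,1,12,0.00,0.00,-0.00],[0,1,12,0.00,0.00,-0.00],[0,1,12,0.00,0.00,-0.00],[0,1,12,0.00,0.00,-0.00],[0,1,12,0.00,0.00,-0.00],
```

```bash
python3 -m handwheel '[[0,2,12,0,0.01,0],[0,1,12,0,0.01,0],[0,1,12,0,0,0],[0,1,12,0,0,0],[0,1,9,0,0,0]]'; python3 -m handwheel '[[0,0,0,0,0,0],[0,0,0,0,0,0],[0,0,0,0,0,0],[0,0,0,0,0,0],[0,0,0,0,0,0]]' 0 25;  python3 p.py
```

```text
t: 9.68
eef_pos: [0.5059, -0.1711, 0.0708]
tool_rot: [-0.0, -0.228, 0.974, 0.004]
force: [1.3, 0.1, 0.0]
finger_gap: 0.047
t: 10.3
eef_pos: [0.5055, -0.171, 0.0705]
tool_rot: [-0.001, -0.228, 0.974, 0.004]
force: [-0.4, -0.4, -4.8]
finger_gap: 0.021
t 10.3 p [ 505.5 -171.    70.5] th -153.6 z [-0.003  0.008] gap 21.0 F [-0.4 -0.4 -4.8] j7 -1.57
```

```bash
python3 -m handwheel '[[7,0,0,0,0,-0.05],[15,-1,0,0,0,-0.11],[15,-1,0,0,0,-0.11],[15,-1,0,0,0,-0.11],[15,-1,0,0,0,-0.11]]'; python3 -c "
import p,numpy as np
h=np.array([562.8,-289.9]);d=p.p[:2]-h;print('r',np.hypot(*d),'keeper',np.arctan2(d[1],d[0])%6.283-1.519,'tool',(np.arctan2(p.X[1,0],p.X[0,0])+1.571)%6.283-1.519)"
```

```text
t: 10.92
eef_pos: [0.4542, -0.2137, 0.0706]
tool_rot: [0.001, -0.466, 0.885, 0.005]
force: [0.8, 0.0, -3.9]
finger_gap: 0.0211
t 10.9 p [ 454.2 -213.7   70.6] th -124.5 z [-0.004  0.01 ] gap 21.1 F [ 0.8  0.  -3.9] j7 -1.06
r 132.70444125983397 keeper 1.0106065602422236 tool 4.161842557241443
```

```bash
python3 -m handwheel '[[15,-1,0,0,0,-0.11],[15,-1,0,0,0,-0.11],[15,-1,0,0,0,-0.11],[15,-1,0,0,0,-0.11],[15,-1,0,0,0,-0.11]]';python3 -m handwheel '[[15,-1,0,0,0,-0.11],[15,-1,0,0,0,-0.11],[15,-1,0,0,0,-0.11],[15,-1,0,0,0,-0.11],[12,-1,0,0,0,-0.09]]'; python3 -c "
import p,numpy as np
h=np.array([562.8,-289.9]);d=p.p[:2]-h;print('r',np.hypot(*d),'keeper',np.arctan2(d[1],d[0])%6.283-1.519,'tool',(np.arctan2(p.X[1,0],p.X[0,0])+1.571)%6.283-1.519)"
```

```text
t: 11.55
eef_pos: [0.4292, -0.2852, 0.0705]
tool_rot: [0.002, -0.695, 0.719, 0.006]
force: [0.9, 1.5, -2.0]
finger_gap: 0.021
t: 12.18
eef_pos: [0.4459, -0.3563, 0.0704]
tool_rot: [-0.004, 0.864, -0.503, -0.006]
force: [-0.1, 2.0, -2.4]
finger_gap: 0.0211
t 12.2 p [ 445.9 -356.3   70.4] th -60.4 z [-0.007  0.012] gap 21.1 F [-0.1  2.  -2.4] j7 -0.08
r 134.48066452854948 keeper 2.1391902074926517 tool -1.0030187722006505
```

```bash
python3 -m handwheel '[[13,-1,0,0,0,-0.1],[0,0,0,0,0,0],[0,0,0,0,0,0],[0,0,0,0,0,0],[0,0,0,0,0,0]]' ->/dev/null;python3 -m handwheel '[[0,0,0,0,0,0],[0,0,0,0,0,0],[0,0,-30,0,0,0],[0,0,-40,0,0,0],[0,0,-50,0,0,0]]' 55; python3 p.py -c 181 0 120 4.85 .21 15
```

```text
t: 13.42
eef_pos: [0.4516, -0.3673, 0.1905]
tool_rot: [-0.004, 0.887, -0.461, -0.009]
force: [0.9, -1.3, 0.4]
finger_gap: 0.0468
t 13.4 p [ 451.6 -367.3  190.5] th -54.9 z [-0.013  0.016] gap 46.8 F [ 0.9 -1.3  0.4] j7 -0.08
target [600.  278.8 171.1] d [148.4 646.1 -19.4] rv [ 0.1   0.21 -1.04]
[-30,-33,2,0.01,0.01,-0.07],[-27,-35,2,0.01,0.01,-0.07],[-25,-37,2,0.01,0.01,-0.07],[-22,-38,1,0.01,0.01,-0.07],[-19,-40,1,0.01,0.01,-0.07],
[-17,-41,1,0.01,0.01,-0.07],[-14,-42,2,0.01,0.01,-0.07],[-11,-43,2,0.01,0.01,-0.07],[-8,-43,2,0.01,0.01,-0.07],[-5,-44,2,0.01,0.01,-0.07],
[-2,-44,2,0.01,0.01,-0.07],[1,-44,3,0.01,0.01,-0.07],[4,-44,3,0.01,0.01,-0.07],[7,-44,3,0.01,0.01,-0.07],[10,-43,4,0.01,0.01,-0.07],
```

```bash
python3 -m handwheel '[[-30,-33,2,0.01,0.01,-0.07],[-27,-35,2,0.01,0.01,-0.07],[-25,-37,2,0.01,0.01,-0.07],[-22,-38,1,0.01,0.01,-0.07],[-19,-40,1,0.01,0.01,-0.07]]' 72 40 >/dev/null;python3 -m handwheel '[[-17,-41,1,0.01,0.01,-0.07],[-14,-42,2,0.01,0.01,-0.07],[-11,-43,2,0.01,0.01,-0.07],[-8,-43,2,0.01,0.01,-0.07],[-5,-44,2,0.01,0.01,-0.07]]' >/dev/null; python3 -m handwheel '[[-2,-44,2,0.01,0.01,-0.07],[1,-44,3,0.01,0.01,-0.07],[4,-44,3,0.01,0.01,-0.07],[7,-44,3,0.01,0.01,-0.07],[10,-43,4,0.01,0.01,-0.07]]'; python3 p.py -c 181 0 100 4.85 .21 5; python3 - <<'E'
from h import *
c=snap('top')
P=cloud(c); print(robot.get_obs()['t'])
m=mask(c,'dgreen').astype(np.uint8); m[:180]=0;m[330:]=0;m[:,:195]=0;m[:,345:]=0
n,l,s,ce=cv2.connectedComponentsWithStats(m)
for i in range(1,n):
    if s[i,4]>60: print(s[i],ce[i],np.nanmedian(P[l==i],0).round(4))
save({'image':cv2.resize(c['image'][180:340,170:480],None,fx=2,fy=2)},'t3.png')
E
```

```text
t: 15.3
eef_pos: [0.594, 0.2957, 0.1968]
tool_rot: [-0.036, 0.993, 0.058, 0.099]
force: [0.7, 0.1, 0.0]
finger_gap: 0.0613
t 15.3 p [594.  295.7 196.8] th 6.3 z [0.193 0.083] gap 61.3 F [0.7 0.1 0. ] j7 -0.37
target [604.1 279.1 151.5] d [ 10.1 -16.6 -45.3] rv [-0.07  0.01  0.02]
[-0,4,9,-0.01,0.00,0.00],[-0,4,9,-0.01,0.00,0.00],[-0,4,9,-0.01,0.00,0.00],[-0,4,9,-0.01,0.00,0.00],[-0,4,9,-0.01,0.00,0.00],

15.35
[217 234  14  17 188] [224.0106383  242.22340426] [0.6187 0.2793 0.0944]
[307 263  16  17 202] [314.52970297 271.07425743] [0.5472 0.0567 0.041 ]
[312 296  17  19 199] [319.90954774 305.08040201] [0.4608 0.0452 0.0414]
```

View pics/t3.png

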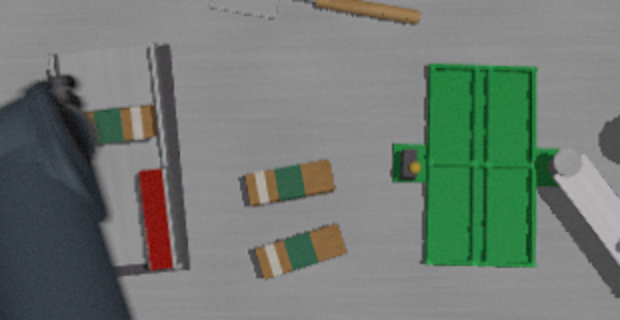

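The keeper bar is swung out past the hinge and the tray is fully visible. The chute carton is where I left it. I'll refine the tray pose and approach the carton.

```bash
python3 -m handwheel '[[0,4,9,-0.01,0,0],[0,4,9,-0.01,0,0],[0,4,9,-0.01,0,0],[0,4,9,-0.01,0,0],[0,4,9,-0.02,0,0]]'; python3 p.py -c 182 0 8 4.85 .21 5; python3 - <<'E'
from h import *
c={k:(v if v.ndim else float(v)) for k,v in np.load('/tmp/top.npz').items()}
m=mask(c,'green')|mask(c,'dgreen'); m=m.astype(np.uint8); m[:205]=0;m[320:]=0;m[:,:381]=0;m[:,442:]=0
k=max(cv2.findContours(m,0,2)[0],key=cv2.contourArea).reshape(-1,2)
k=k[(np.abs(k[:,1]-262)>12)]
# grow by half a pixel outward
k=k+np.sign(k-[411,262])*.5
w=onz(c,k,.018)[:,:2]*1000; print(cv2.minAreaRect(w.astype(np.float32)))
E
```

```text
t: 15.98
eef_pos: [0.6057, 0.282, 0.149]
tool_rot: [-0.006, 0.993, 0.057, 0.101]
force: [-1.4, 0.2, 0.0]
finger_gap: 0.0614
t 16.0 p [605.7 282.  149. ] th 6.6 z [0.2   0.023] gap 61.4 F [-1.4  0.2  0. ] j7 -0.40
target [624.2 280.8  61.8] d [ 18.5  -1.2 -87.3] rv [-0.01  0.01  0.03]
[0,1,18,-0.00,0.00,0.01],[0,1,18,-0.00,0.00,0.01],[0,1,18,-0.00,0.00,0.01],[-0,1,18,-0.00,0.00,0.01],[-0,1,18,-0.00,0.00,0.01],

((567.3941650390625, -189.57989501953125), (143.89614868164062, 263.91619873046875), 87.07719421386719)
```

```bash
python3 -m handwheel '[[0,1,18,0,0,0.01],[0,1,18,0,0,0.01],[0,1,18,0,0,0.01],[0,0,18,0,0,0],[0,0,16,0,0,0]]'; python3 p.py -c 182 0 8 4.85 .21 5; python3 -m handwheel '[[0,0,0,0,0,0],[0,0,0,0,0,0],[0,0,0,0,0,0],[0,0,0,0,0,0],[0,0,0,0,0,0]]' 0 60;  python3 p.py
```

```text
t: 16.6
eef_pos: [0.6248, 0.2807, 0.0563]
tool_rot: [-0.007, 0.994, 0.041, 0.101]
force: [-0.4, 0.1, 0.0]
finger_gap: 0.0613
t 16.6 p [624.8 280.7  56.3] th 4.7 z [0.2   0.022] gap 61.3 F [-0.4  0.1  0. ] j7 -0.40
target [624.2 280.8  61.8] d [-0.6  0.1  5.5] rv [-0.    0.01 -0.  ]
[0,-0,-1,-0.00,0.00,-0.00],[0,-0,-1,-0.00,0.00,-0.00],[0,-0,-1,-0.00,0.00,-0.00],[0,-0,-1,-0.00,0.00,-0.00],[0,-0,-1,-0.00,0.00,-0.00],

t: 17.23
eef_pos: [0.6246, 0.2808, 0.056]
tool_rot: [-0.007, 0.994, 0.041, 0.101]
force: [0.5, -1.4, -1.4]
finger_gap: 0.0396
t 17.2 p [624.6 280.8  56. ] th 4.7 z [0.199 0.022] gap 39.6 F [ 0.5 -1.4 -1.4] j7 -0.40
```

The pocket walls are 18 mm high, so the fingertips must sit higher on the carton. I'll regrip 15 mm higher.

```bash
python3 -m handwheel '[[0,0,0,0,0,0],[0,0,0,0,0,0],[0,0,-8,0,0,0],[0,0,-7,0,0,0],[0,0,0,0,0,0]]' 72; python3 -m handwheel '[[0,0,0,0,0,0],[0,0,0,0,0,0],[0,0,0,0,0,0],[0,0,0,0,0,0],[0,0,0,0,0,0]]' 0 60;  python3 p.py; python3 -m handwheel '[[0,0,-5,0,0,0],[0,0,-15,0,0,0],[0,0,-30,0,0,0],[0,0,-40,0,0,0],[0,0,-40,0,0,0]]'; python3 - <<'E'
import numpy as np
c=np.array([567.4,-189.6]);a=-.051;u=np.array([np.cos(a),np.sin(a)]);v=np.array([-u[1],u[0]])
for i,(x,y) in enumerate([(-64,-38),(-64,38),(64,-38),(64,38)]): print(i,(c+x*u+y*v).round(1))
E
python3 p.py 550 100 200 50 0 10
```

```text
t: 17.85
eef_pos: [0.6221, 0.2807, 0.0729]
tool_rot: [-0.007, 0.994, 0.041, 0.102]
force: [-0.6, 0.7, 0.2]
finger_gap: 0.0616
t: 18.48
eef_pos: [0.622, 0.2808, 0.0734]
tool_rot: [-0.007, 0.994, 0.041, 0.102]
force: [-2.0, -0.7, 3.4]
finger_gap: 0.0388
t 18.5 p [622.  280.8  73.4] th 4.7 z [0.202 0.023] gap 38.8 F [-2.  -0.7  3.4] j7 -0.40
t: 19.1
eef_pos: [0.5929, 0.2765, 0.2022]
tool_rot: [-0.006, 0.994, 0.041, 0.098]
force: [0.2, 0.8, -1.5]
finger_gap: 0.0385
0 [ 501.5 -224.3]
1 [ 505.4 -148.4]
2 [ 629.4 -230.8]
3 [ 633.3 -154.9]
t 19.1 p [592.9 276.5 202.2] th 4.7 z [0.195 0.019] gap 38.5 F [ 0.2  0.8 -1.5] j7 -0.42
target [550. 100. 200.] d [ -42.9 -176.5   -2.2] rv [ 0.08 -0.19 -0.79]
[-6,17,-1,0.01,-0.02,-0.08],[-7,17,-1,0.01,-0.02,-0.08],[-8,16,-1,0.01,-0.02,-0.08],[-10,15,-1,0.01,-0.02,-0.08],[-11,15,-1,0.01,-0.02,-0.08],
[-12,14,-1,0.01,-0.02,-0.08],[-13,13,-1,0.01,-0.02,-0.08],[-14,12,-0,0.01,-0.02,-0.08],[-15,11,-0,0.01,-0.02,-0.08],[-16,9,-0,0.01,-0.02,-0.08],
```

```bash
python3 p.py 629.4 -230.8 150 -92.9 0 20
```

```text
t 19.1 p [592.9 276.5 202.2] th 4.7 z [0.195 0.019] gap 38.5 F [ 0.2  0.8 -1.5] j7 -0.42
target [ 629.4 -230.8  150. ] d [  36.5 -507.3  -52.2] rv [-0.17 -0.14  1.7 ]
[-1,25,2,-0.01,-0.01,0.08],[1,25,3,-0.01,-0.01,0.08],[4,25,3,-0.01,-0.01,0.08],[6,25,3,-0.01,-0.01,0.08],[8,24,3,-0.01,-0.01,0.08],
[10,23,3,-0.01,-0.01,0.08],[12,22,3,-0.01,-0.01,0.08],[14,21,4,-0.01,-0.01,0.08],[15,20,4,-0.01,-0.01,0.08],[17,19,4,-0.01,-0.01,0.08],
[19,17,4,-0.01,-0.01,0.08],[20,15,4,-0.01,-0.01,0.08],[21,14,4,-0.01,-0.01,0.08],[22,12,4,-0.01,-0.01,0.08],[23,10,4,-0.01,-0.01,0.08],
[24,8,3,-0.01,-0.01,0.08],[25,6,3,-0.01,-0.01,0.08],[25,3,3,-0.01,-0.01,0.08],[25,1,3,-0.01,-0.01,0.08],[25,-1,3,-0.01,-0.01,0.08],
```

```bash
python3 -m handwheel '[[-1,25,0,-0.01,-0.01,0.08],[1,25,0,-0.01,-0.01,0.09],[4,25,1,-0.01,-0.01,0.08],[6,25,1,-0.01,-0.01,0.09],[8,24,1,-0.01,-0.01,0.08]]'; python3 -m handwheel '[[10,23,2,-0.01,-0.01,0.09],[12,22,3,-0.01,-0.01,0.08],[14,21,4,-0.01,-0.01,0.09],[15,20,4,-0.01,-0.01,0.08],[17,19,4,-0.01,-0.01,0.09]]'; python3 -m handwheel '[[19,17,4,-0.01,-0.01,0.08],[20,15,4,-0.01,-0.01,0.09],[21,14,4,-0.01,-0.01,0.08],[22,12,4,-0.01,-0.01,0.09],[23,10,4,-0.01,-0.01,0.08]]' >/dev/null; python3 -m handwheel '[[24,8,3,-0.01,-0.01,0.09],[25,6,3,-0.01,-0.01,0.08],[25,3,3,-0.01,-0.01,0.09],[25,1,3,-0.01,-0.01,0.08],[25,-1,3,-0.01,-0.01,0.08]]'; python3 p.py 629.4 -230.8 75 -92.9 0 5
```

```text
t: 19.73
eef_pos: [0.5992, 0.1433, 0.2019]
tool_rot: [-0.001, 0.981, -0.182, 0.07]
force: [0.6, 0.4, -0.7]
finger_gap: 0.039
t: 20.35
eef_pos: [0.6039, 0.0075, 0.1881]
tool_rot: [0.005, 0.915, -0.403, 0.037]
force: [0.7, 0.5, -1.2]
finger_gap: 0.0388
t: 21.6
eef_pos: [0.5975, -0.2623, 0.1547]
tool_rot: [-0.014, -0.647, 0.762, 0.032]
force: [0.8, -0.1, -1.5]
finger_gap: 0.0386
t 21.6 p [ 597.5 -262.3  154.7] th -99.3 z [-0.062  0.031] gap 38.6 F [ 0.8 -0.1 -1.5] j7 -0.99
target [ 629.4 -230.8   75. ] d [ 31.9  31.5 -79.7] rv [ 0.07  0.02 -0.11]
[-7,-6,16,0.01,0.00,-0.02],[-7,-6,16,0.01,0.00,-0.02],[-7,-6,16,0.01,0.00,-0.02],[-7,-6,16,0.01,0.00,-0.02],[-7,-6,16,0.01,0.00,-0.02],
```

```bash
python3 -m handwheel '[[-7,-6,10,0.01,0,-0.02],[-7,-6,10,0.02,0,-0.02],[-7,-6,10,0.02,0.01,-0.02],[-7,-6,10,0.02,0.01,-0.02],[-7,-6,10,0.01,0,-0.02]]'; python3 p.py 629.4 -230.8 60 -92.9 0 5; python3 - <<'E'
from h import *
c=snap('wrist'); save(c,'w3.png')
E
```

```text
t: 22.22
eef_pos: [0.6301, -0.2346, 0.1009]
tool_rot: [0.006, -0.681, 0.732, -0.005]
force: [-1.1, 0.1, -1.8]
finger_gap: 0.0384
t 22.2 p [ 630.1 -234.6  100.9] th -94.2 z [0.016 0.001] gap 38.4 F [-1.1  0.1 -1.8] j7 -0.92
target [ 629.4 -230.8   60. ] d [ -0.7   3.8 -40.9] rv [-0.02  0.   -0.02]
[-1,0,8,-0.00,0.00,-0.00],[-1,0,8,-0.00,0.00,-0.00],[-1,0,8,-0.00,0.00,-0.00],[-1,0,8,-0.00,0.00,-0.00],[-1,0,8,-0.00,0.00,-0.00],
```

View pics/w3.png

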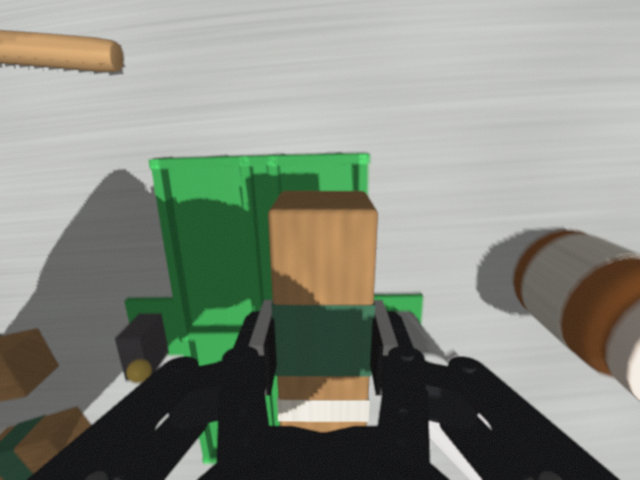

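The carton is held square and centred over the far right pocket. I'll lower it.

```bash
python3 -m handwheel '[[-2,0,10,-0.01,0,-0.02],[-1,0,10,-0.01,0,0],[-1,0,10,0,0,0],[0,0,10,0,0,0],[0,0,10,0,0,0]]'; python3 p.py 629.4 -230.8 28 -92.9 0 5
```

```text
t: 22.9
eef_pos: [0.6309, -0.2294, 0.0463]
tool_rot: [-0.001, -0.689, 0.725, 0.003]
force: [0.5, 0.5, -1.5]
finger_gap: 0.0385
t 22.9 p [ 630.9 -229.4   46.3] th -92.9 z [-0.006  0.004] gap 38.5 F [ 0.5  0.5 -1.5] j7 -0.89
target [ 629.4 -230.8   28. ] d [ -1.5  -1.4 -18.3] rv [ 0.01  0.   -0.  ]
[0,0,4,0.00,0.00,-0.00],[0,0,4,0.00,0.00,-0.00],[0,0,4,0.00,0.00,-0.00],[0,0,4,0.00,0.00,-0.00],[0,0,4,0.00,0.00,-0.00],
```

```bash
python3 -m handwheel '[[1,1,5,0.01,0,0],[0,1,5,0,0,0],[0,0,4,0,0,0],[0,0,3,0,0,0],[0,0,1,0,0,0]]'; python3 -m handwheel '[[0,0,0,0,0,0],[0,0,1,0,0,0],[0,0,1,0,0,0],[0,0,1,0,0,0],[0,0,0,0,0,0]]'; python3 p.py
```

```text
t: 23.52
eef_pos: [0.6284, -0.2307, 0.0269]
tool_rot: [0.003, -0.689, 0.725, -0.0]
force: [-0.1, -0.5, -1.6]
finger_gap: 0.0389
t: 24.15
eef_pos: [0.6288, -0.2307, 0.0256]
tool_rot: [0.003, -0.689, 0.725, -0.001]
force: [-0.5, 0.6, -2.9]
finger_gap: 0.0386
t 24.1 p [ 628.8 -230.7   25.6] th -93.0 z [0.006 0.003] gap 38.6 F [-0.5  0.6 -2.9] j7 -0.87
```

```bash
python3 -m handwheel '[[0,0,2,0,0,0],[0,0,1,0,0,0],[0,0,2,0,0,0],[0,0,0,0,0,0],[0,0,0,0,0,0]]'; python3 p.py
```

```text
t: 24.78
eef_pos: [0.6292, -0.2309, 0.0257]
tool_rot: [0.005, -0.688, 0.725, -0.002]
force: [0.4, -1.1, -2.3]
finger_gap: 0.0385
t 24.8 p [ 629.2 -230.9   25.7] th -93.0 z [0.009 0.005] gap 38.5 F [ 0.4 -1.1 -2.3] j7 -0.87
```

```bash
python3 -m handwheel '[[0,0,0,0,0,0],[0,0,0,0,0,0],[0,0,0,0,0,0],[0,0,-10,0,0,0],[0,0,-20,0,0,0]]' 60 60; python3 -m handwheel '[[0,0,-30,0,0,0],[0,0,-40,0,0,0],[0,0,-40,0,0,0],[0,0,0,0,0,0],[0,0,0,0,0,0]]'; python3 - <<'E'
from h import *
c=snap('wrist'); save(c,'w4.png'); c=snap('top')
P=cloud(c)
m=mask(c,'dgreen').astype(np.uint8); m[:180]=0;m[330:]=0;m[:,:195]=0;m[:,345:]=0
n,l,s,ce=cv2.connectedComponentsWithStats(m)
for i in range(1,n):
    if s[i,4]>60: print(s[i],ce[i],np.nanmedian(P[l==i],0).round(4))
Z=P[...,2]
m=((Z>.03)&(Z<.05)).astype(np.uint8); m[:200]=0;m[330:]=0;m[:,:275]=0;m[:,362:]=0
for k in cv2.findContours(m,0,2)[0]:
    if cv2.contourArea(k)>100: print('carton',cv2.minAreaRect((onz(c,k.reshape(-1,2),.04)[:,:2]*1000).astype(np.float32)))
E
python3 p.py
```

```text
t: 25.4
eef_pos: [0.6283, -0.2309, 0.0554]
tool_rot: [0.004, -0.688, 0.725, -0.001]
force: [-1.0, -0.3, 0.1]
finger_gap: 0.0512
t: 26.02
eef_pos: [0.6283, -0.2327, 0.1773]
tool_rot: [0.006, -0.688, 0.726, -0.004]
force: [0.4, 0.0, -0.8]
finger_gap: 0.0514
[307 262  16  18 203] [314.57142857 271.09852217] [0.5472 0.0565 0.0405]
[312 297  15  14 122] [319.02459016 302.71311475] [0.4662 0.0476 0.0416]
carton ((461.6078186035156, 45.261741638183594), (40.33137893676758, 110.02204895019531), 16.7407169342041)
carton ((546.8733520507812, 57.708126068115234), (41.64070129394531, 109.85567474365234), 9.654071807861328)
t 26.1 p [ 628.3 -233.   176.8] th -93.1 z [0.013 0.002] gap 51.0 F [0.9 0.2 0.5] j7 -0.96
```

View pics/w4.png

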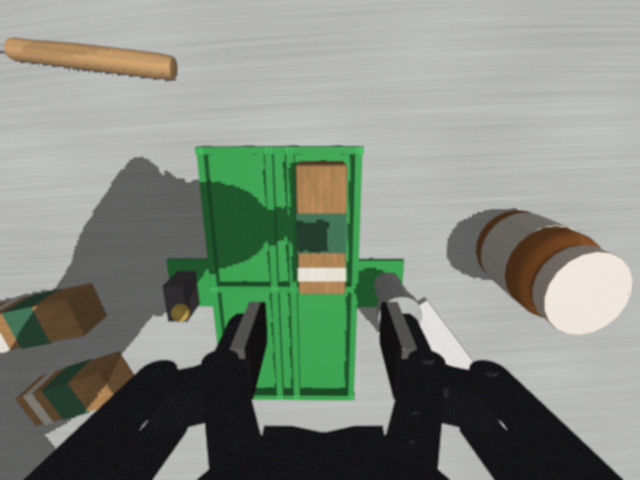

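Carton_j lies flat in pocket2 at (321,230), and the counter cartons are unmoved. Next is the upper one, at (547,58) with jaw angle 9.7°.

```bash
python3 p.py 546.9 57.7 110 9.65 0 15
```

```text
t 26.1 p [ 628.3 -233.   176.8] th -93.1 z [0.013 0.002] gap 51.0 F [0.9 0.2 0.5] j7 -0.96
target [546.9  57.7 110. ] d [-81.4 290.7 -66.8] rv [-0.01 -0.01 -1.79]
[-19,7,4,-0.00,-0.00,-0.12],[-20,4,4,-0.00,-0.00,-0.12],[-20,2,4,-0.00,-0.00,-0.12],[-20,-1,4,-0.00,-0.00,-0.12],[-20,-3,4,-0.00,-0.00,-0.12],
[-19,-5,4,-0.00,-0.00,-0.12],[-19,-8,4,-0.00,-0.00,-0.12],[-18,-10,4,-0.00,-0.00,-0.12],[-16,-12,4,-0.00,-0.00,-0.12],[-15,-14,4,-0.00,-0.00,-0.12],
[-13,-15,4,-0.00,-0.00,-0.12],[-11,-17,4,-0.00,-0.00,-0.12],[-9,-18,4,-0.00,-0.00,-0.12],[-7,-19,4,-0.00,-0.00,-0.12],[-4,-20,4,-0.00,-0.00,-0.12],
```

```bash
python3 -m handwheel '[[-19,7,4,0,0,-0.12],[-20,4,4,0,0,-0.12],[-20,2,4,0,0,-0.12],[-20,-1,4,0,0,-0.12],[-20,-3,4,0,0,-0.12]]' 72 >/dev/null; python3 -m handwheel '[[-19,-5,4,0,0,-0.12],[-19,-8,4,0,0,-0.12],[-18,-10,4,0,0,-0.12],[-16,-12,4,0,0,-0.12],[-15,-14,4,0,0,-0.12]]' >/dev/null; python3 -m handwheel '[[-13,-15,4,0,0,-0.12],[-11,-17,4,0,0,-0.12],[-9,-18,4,0,0,-0.12],[-7,-19,4,0,0,-0.12],[-4,-20,4,0,0,-0.12]]'; python3 p.py 546.9 57.7 80 9.65 0 5
```

```text
t: 28.0
eef_pos: [0.5265, 0.0647, 0.1017]
tool_rot: [-0.001, 0.993, 0.116, -0.006]
force: [0.1, -0.1, 0.3]
finger_gap: 0.0616
t 28.0 p [526.5  64.7 101.7] th 13.3 z [-0.013  0.001] gap 61.6 F [ 0.1 -0.1  0.3] j7 0.08
target [546.9  57.7  80. ] d [ 20.4  -7.  -21.7] rv [-0.    0.01  0.06]
[4,2,4,-0.00,0.00,0.01],[4,2,4,-0.00,0.00,0.01],[4,2,4,-0.00,0.00,0.01],[4,2,4,-0.00,0.00,0.01],[4,2,4,-0.00,0.00,0.01],
```

```bash
python3 -m handwheel '[[4,2,4,0,0,0.01],[4,2,4,0,0,0.01],[4,2,4,0,0.01,0.02],[4,2,4,0,0,0.01],[4,2,4,0,0,0.01]]'; python3 p.py 546.9 57.7 20 9.65 0 5;  python3 - <<'E'
from h import *
c=snap('wrist'); save(c,'w5.png'); P=cloud(c); Z=P[...,2]
m=((Z>.034)&(Z<.046)).astype(np.uint8); m[320:]=0
g=mask(c,'dgreen')&(m>0)
n,l,s,ce=cv2.connectedComponentsWithStats(g.astype(np.uint8))
for i in range(1,n):
    if s[i,4]>150: print(s[i],ce[i],onz(c,ce[i],.04)*1000)
print(proj(c,[.5469,.0577,.04]))
E
```

```text
t: 28.62
eef_pos: [0.5485, 0.0574, 0.0787]
tool_rot: [-0.001, 0.997, 0.082, -0.003]
force: [-0.5, 0.6, 0.2]
finger_gap: 0.0613
t 28.6 p [548.5  57.4  78.7] th 9.4 z [-0.006  0.002] gap 61.3 F [-0.5  0.6  0.2] j7 0.05
target [546.9  57.7  20. ] d [ -1.6   0.3 -58.7] rv [-0.    0.01 -0.  ]
[-0,-0,12,-0.00,0.00,-0.00],[-0,-0,12,-0.00,0.00,-0.00],[-0,-0,12,-0.00,0.00,-0.00],[-0,-0,12,-0.00,0.00,-0.00],[-0,-0,12,-0.00,0.00,-0.00],

[193 243  18  55 294] [202.17006803 269.03741497] [[479.74778434  51.71922706  40.        ]]
[289 253  69  12 488] [329.45696721 256.98770492] [[549.52869687  70.76613919  40.        ]]
[[320.99766736 277.55537178]]
```

View pics/w5.png

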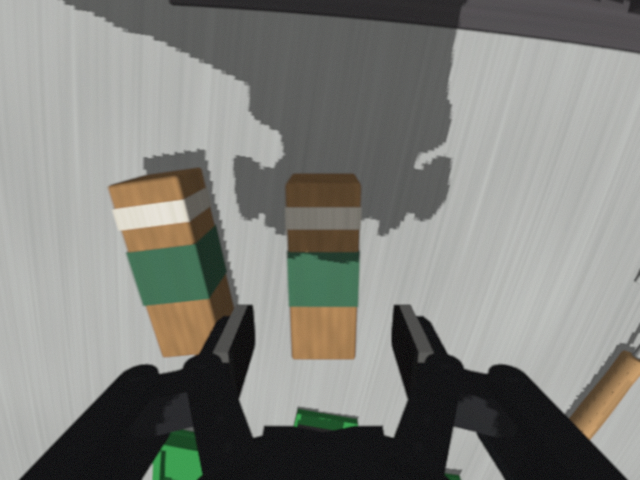

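Carton A is centred between the open fingers (the carton at column 324, the fingers at 250 and 398). I'll descend and grip.

```bash
python3 -m handwheel '[[-1,0,12,0,0,0],[-1,0,12,0,0.01,0],[0,0,12,0,0,0],[0,0,12,0,0,0],[0,0,9,0,0,0]]'; python3 -m handwheel '[[0,0,0,0,0,0],[0,0,0,0,0,0],[0,0,0,0,0,0],[0,0,0,0,0,0],[0,0,0,0,0,0]]' 0 60; python3 p.py; python3 -m handwheel '[[0,0,-10,0,0,0],[0,0,-20,0,0,0],[0,0,-30,0,0,0],[0,0,-30,0,0,0],[0,0,-30,0,0,0]]'; python3 p.py 633.3 -154.9 130 -92.9 0 15
```

```text
t: 29.3
eef_pos: [0.5468, 0.057, 0.0176]
tool_rot: [-0.002, 0.997, 0.081, 0.002]
force: [-0.1, 0.4, 0.3]
finger_gap: 0.0615
t: 29.92
eef_pos: [0.547, 0.057, 0.0177]
tool_rot: [-0.002, 0.997, 0.081, 0.002]
force: [0.9, 0.5, -1.8]
finger_gap: 0.0387
t 29.9 p [547.   57.   17.7] th 9.3 z [0.004 0.004] gap 38.7 F [ 0.9  0.5 -1.8] j7 0.06
t: 30.55
eef_pos: [0.5449, 0.0563, 0.1416]
tool_rot: [-0.001, 0.997, 0.081, 0.0]
force: [0.9, 0.1, -1.5]
finger_gap: 0.0388
t 30.6 p [544.9  56.3 141.6] th 9.3 z [0.    0.003] gap 38.8 F [ 0.9  0.1 -1.5] j7 0.04
target [ 633.3 -154.9  130. ] d [  88.4 -211.2  -11.6] rv [-0.    0.    1.78]
[4,15,1,-0.00,0.00,0.12],[5,14,1,-0.00,0.00,0.12],[7,14,1,-0.00,0.00,0.12],[8,13,1,-0.00,0.00,0.12],[10,12,1,-0.00,0.00,0.12],
[11,10,1,-0.00,0.00,0.12],[12,9,1,-0.00,0.00,0.12],[13,7,1,-0.00,0.00,0.12],[14,6,1,-0.00,0.00,0.12],[15,4,1,-0.00,0.00,0.12],
[15,2,1,-0.00,0.00,0.12],[15,0,1,-0.00,0.00,0.12],[15,-1,1,-0.00,0.00,0.12],[15,-3,1,-0.00,0.00,0.12],[14,-5,1,-0.00,0.00,0.12],
```

```bash
python3 -m handwheel '[[4,15,0,0,0,0.12],[5,14,0,0,0,0.12],[7,14,0,0,0,0.12],[8,13,0,0,0,0.12],[10,12,0,0,0,0.12]]' >/dev/null; python3 -m handwheel '[[11,10,1,0,0,0.12],[12,9,1,0,0,0.12],[13,7,1,0,0,0.12],[14,6,0,0,0,0.12],[15,4,0,0,0,0.12]]' >/dev/null; python3 -m handwheel '[[15,2,1,0,0,0.12],[15,0,1,0,0,0.12],[15,-1,1,0,0,0.11],[15,-3,1,0,0,0.11],[14,-5,1,0,0,0.11]]'; python3 p.py 633.3 -154.9 80 -92.9 0 5
```

```text
t: 32.42
eef_pos: [0.6282, -0.1587, 0.1464]
tool_rot: [0.008, -0.675, 0.738, 0.001]
force: [0.0, 0.1, -1.2]
finger_gap: 0.0392
t 32.4 p [ 628.2 -158.7  146.4] th -95.2 z [0.011 0.012] gap 39.2 F [ 0.   0.1 -1.2] j7 -1.06
target [ 633.3 -154.9   80. ] d [  5.1   3.8 -66.4] rv [-0.01  0.01 -0.04]
[-1,-1,13,-0.00,0.00,-0.01],[-1,-1,13,-0.00,0.00,-0.01],[-1,-1,13,-0.00,0.00,-0.01],[-1,-1,13,-0.00,0.00,-0.01],[-1,-1,13,-0.00,0.00,-0.01],
```

```bash
python3 -m handwheel '[[-1,-1,13,-0.01,0,-0.01],[-1,-1,13,0,0.01,-0.01],[-1,-1,13,0,0,-0.01],[-1,-1,13,0,0,-0.01],[-1,-1,13,0,0,0]]'; python3 p.py 633.3 -154.9 45 -92.9 0 5; python3 - <<'E'
from h import *
c=snap('wrist'); save(c,'w6.png')
E
```

```text
t: 33.05
eef_pos: [0.6335, -0.151, 0.0777]
tool_rot: [0.001, -0.693, 0.721, 0.002]
force: [1.2, -0.5, -1.7]
finger_gap: 0.0389
t 33.0 p [ 633.5 -151.    77.7] th -92.3 z [-0.     0.004] gap 38.9 F [ 1.2 -0.5 -1.7] j7 -1.00
target [ 633.3 -154.9   45. ] d [ -0.2  -3.9 -32.7] rv [0.   0.   0.01]
[1,0,7,0.00,0.00,0.00],[1,0,7,0.00,0.00,0.00],[1,0,7,0.00,0.00,0.00],[1,0,7,0.00,0.00,0.00],[1,0,7,0.00,0.00,0.00],
```

View pics/w6.png

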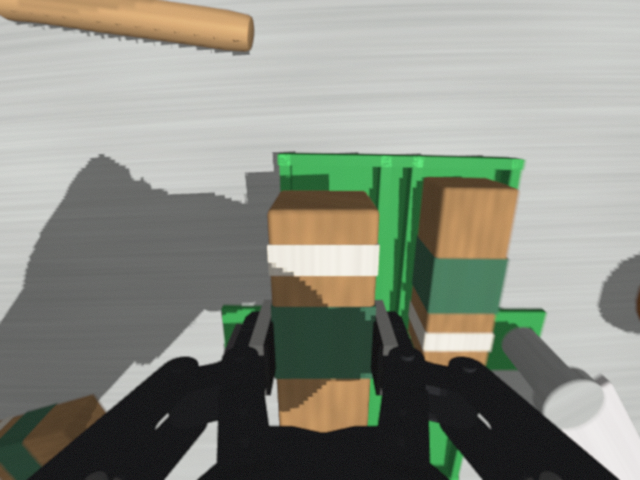

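The carton is held well over pocket3, beside carton_j at (465,260).

```bash
python3 -m handwheel '[[2,0,8,0,0,0],[1,0,8,0,0,0],[1,0,8,0,0,0],[0,0,6,0,0,0],[0,0,5,0,0,0]]'; python3 p.py 633.3 -154.9 25 -92.9 0 5
```

```text
t: 33.72
eef_pos: [0.6328, -0.1552, 0.0388]
tool_rot: [0.001, -0.693, 0.721, 0.002]
force: [-0.4, -0.3, -1.9]
finger_gap: 0.0386
t 33.7 p [ 632.8 -155.2   38.8] th -92.3 z [-0.002  0.004] gap 38.6 F [-0.4 -0.3 -1.9] j7 -0.96
target [ 633.3 -154.9   25. ] d [  0.5   0.3 -13.8] rv [0.   0.   0.01]
[-0,-0,3,0.00,0.00,0.00],[-0,-0,3,0.00,0.00,0.00],[-0,-0,3,0.00,0.00,0.00],[-0,-0,3,0.00,0.00,0.00],[-0,-0,3,0.00,0.00,0.00],
```

```bash
python3 -m handwheel '[[0,0,4,0,0,0],[0,0,4,0,0,0],[0,0,3,0,0,0],[0,0,3,0,0,0],[0,0,2,0,0,0]]'; python3 -m handwheel '[[0,0,0,0,0,0],[0,0,0,0,0,0],[0,0,0,0,0,0],[0,0,-10,0,0,0],[0,0,-20,0,0,0]]' 60 60; python3 -m handwheel '[[0,0,-30,0,0,0],[0,0,-40,0,0,0],[0,0,-30,0,0,0],[0,0,0,0,0,0],[0,0,0,0,0,0]]'; python3 - <<'E'
from h import *
c=snap('top'); P=cloud(c); Z=P[...,2]
m=((Z>.03)&(Z<.054)).astype(np.uint8); m[:200]=0;m[335:]=0;m[:,:275]=0;m[:,440:]=0
for k in cv2.findContours(m,0,2)[0]:
    if cv2.contourArea(k)>100: print('carton',cv2.boundingRect(k),cv2.minAreaRect((onz(c,k.reshape(-1,2),.04)[:,:2]*1000).astype(np.float32)))
save({'image':cv2.resize(c['image'][180:340,170:480],None,fx=2,fy=2)},'t4.png')
E
python3 p.py 461.5 45.3 110 17 0 15
```

```text
t: 34.35
eef_pos: [0.6329, -0.1551, 0.0232]
tool_rot: [0.001, -0.693, 0.721, 0.002]
force: [-9.6, 4.8, 29.0]
finger_gap: 0.0389
t: 34.98
eef_pos: [0.6326, -0.1552, 0.054]
tool_rot: [0.001, -0.693, 0.721, 0.003]
force: [-0.0, 0.4, 0.0]
finger_gap: 0.0514
t: 35.6
eef_pos: [0.6338, -0.1568, 0.165]
tool_rot: [0.003, -0.692, 0.722, -0.0]
force: [-0.5, 0.7, -1.0]
finger_gap: 0.0513
carton (281, 282, 44, 28) ((486.9486389160156, 86.51960754394531), (40.79631042480469, 109.73890686035156), 17.369827270507812)
t 35.6 p [ 633.9 -157.   164.9] th -92.4 z [0.005 0.003] gap 51.0 F [0.5 0.7 0.5] j7 -1.04
target [461.5  45.3 110. ] d [-172.4  202.3  -54.9] rv [-0.01 -0.   -1.91]
[-13,12,4,-0.00,-0.00,-0.13],[-14,10,4,-0.00,-0.00,-0.13],[-16,8,4,-0.00,-0.00,-0.13],[-17,6,4,-0.00,-0.00,-0.13],[-17,4,4,-0.00,-0.00,-0.13],
[-18,2,4,-0.00,-0.00,-0.13],[-18,-0,4,-0.00,-0.00,-0.13],[-18,-3,4,-0.00,-0.00,-0.13],[-17,-5,4,-0.00,-0.00,-0.13],[-16,-7,4,-0.00,-0.00,-0.13],
[-15,-9,4,-0.00,-0.00,-0.13],[-14,-11,4,-0.00,-0.00,-0.13],[-13,-12,4,-0.00,-0.00,-0.13],[-11,-14,4,-0.00,-0.00,-0.13],[-9,-15,4,-0.00,-0.00,-0.13],
```

View pics/t4.png

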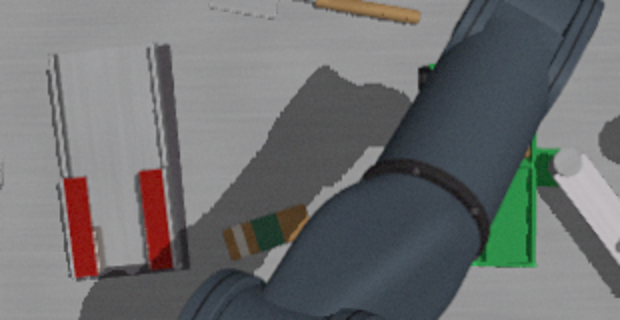

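The remaining carton has been knocked aside, to about (487,86.5) mm. I'll replan for the new position.

```bash
python3 p.py 487 86.5 115 17.4 0 15
```

```text
t 35.6 p [ 633.9 -157.   164.9] th -92.4 z [0.005 0.003] gap 51.0 F [0.5 0.7 0.5] j7 -1.04
target [487.   86.5 115. ] d [-146.9  243.5  -49.9] rv [-0.01 -0.   -1.92]
[-16,10,3,-0.00,-0.00,-0.13],[-17,8,3,-0.00,-0.00,-0.13],[-18,6,3,-0.00,-0.00,-0.13],[-19,4,3,-0.00,-0.00,-0.13],[-19,1,3,-0.00,-0.00,-0.13],
[-19,-1,3,-0.00,-0.00,-0.13],[-19,-3,3,-0.00,-0.00,-0.13],[-18,-6,3,-0.00,-0.00,-0.13],[-17,-8,3,-0.00,-0.00,-0.13],[-16,-10,3,-0.00,-0.00,-0.13],
[-15,-12,3,-0.00,-0.00,-0.13],[-13,-14,3,-0.00,-0.00,-0.13],[-11,-15,3,-0.00,-0.00,-0.13],[-9,-17,3,-0.00,-0.00,-0.13],[-7,-18,3,-0.00,-0.00,-0.13],
```

```bash
python3 -m handwheel '[[-16,10,3,0,0,-0.12],[-17,8,3,0,0,-0.12],[-18,6,3,0,0,-0.13],[-19,4,3,0,0,-0.12],[-19,1,3,0,0,-0.13]]' 72 >/dev/null; python3 -m handwheel '[[-19,-1,3,0,0,-0.12],[-19,-3,3,0,0,-0.13],[-18,-6,3,0,0,-0.12],[-17,-8,3,0,0,-0.13],[-16,-10,3,0,0,-0.12]]' >/dev/null; python3 -m handwheel '[[-15,-12,3,0,0,-0.13],[-13,-14,3,0,0,-0.12],[-11,-15,3,0,0,-0.13],[-9,-17,3,0,0,-0.12],[-7,-18,3,0,0,-0.12]]'; python3 p.py 487 86.5 80 17.4 0 5
```

```text
t: 37.52
eef_pos: [0.4735, 0.0936, 0.1084]
tool_rot: [-0.001, 0.988, 0.153, -0.009]
force: [0.4, -0.4, 0.2]
finger_gap: 0.0614
t 37.5 p [473.5  93.6 108.4] th 17.6 z [-0.019 -0.   ] gap 61.4 F [ 0.4 -0.4  0.2] j7 0.06
target [487.   86.5  80. ] d [ 13.5  -7.1 -28.4] rv [-0.01  0.02  0.  ]
[2,2,6,-0.00,0.00,0.00],[2,2,6,-0.00,0.00,0.00],[2,2,6,-0.00,0.00,0.00],[2,2,6,-0.00,0.00,0.00],[2,2,6,-0.00,0.00,0.00],
```

```bash
python3 -m handwheel '[[2,2,6,0,0.01,0],[2,2,6,0,0.01,0],[2,2,6,0,0,0],[2,2,6,0,0,0],[2,1,4,0,0,0]]'; python3 p.py 487 86.5 20 17.4 0 5; python3 - <<'E'
from h import *
c=snap('wrist'); save(c,'w7.png')
E
```

```text
t: 38.15
eef_pos: [0.4857, 0.0865, 0.0772]
tool_rot: [-0.003, 0.989, 0.15, -0.0]
force: [0.6, -0.2, 0.6]
finger_gap: 0.0615
t 38.1 p [485.7  86.5  77.2] th 17.3 z [-0.001  0.005] gap 61.5 F [ 0.6 -0.2  0.6] j7 0.08
target [487.   86.5  20. ] d [  1.3   0.  -57.2] rv [-0.01 -0.   -0.  ]
[0,0,11,-0.00,-0.00,-0.00],[0,0,11,-0.00,-0.00,-0.00],[0,0,11,-0.00,-0.00,-0.00],[0,0,11,-0.00,-0.00,-0.00],[0,0,11,-0.00,-0.00,-0.00],
```

View pics/w7.png

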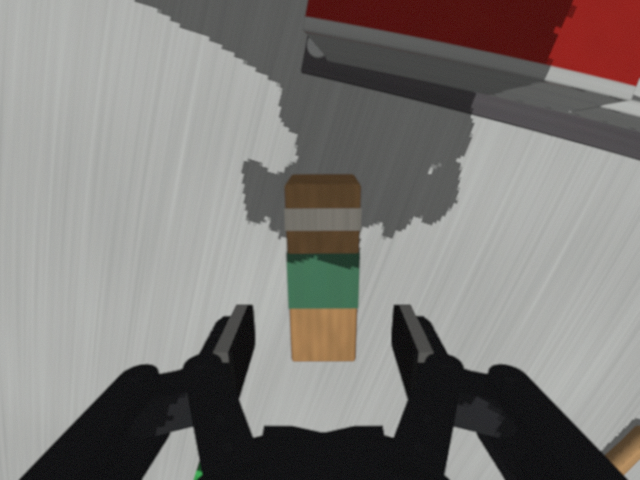

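The carton is centred between the fingers (column 323). I'll grip it and go to pocket1 at (505.4,-148.4).

```bash
python3 -m handwheel '[[0,0,12,0,0,0],[0,0,12,0,0,0],[0,0,12,0,0,0],[0,0,11,0,0,0],[0,0,9,0,0,0]]'; python3 -m handwheel '[[0,0,0,0,0,0],[0,0,0,0,0,0],[0,0,0,0,0,0],[0,0,0,0,0,0],[0,0,0,0,0,0]]' 0 60; python3 p.py; python3 -m handwheel '[[0,0,-10,0,0,0],[0,0,-20,0,0,0],[0,0,-30,0,0,0],[0,0,-30,0,0,0],[0,0,-30,0,0,0]]'; python3 p.py 505.4 -148.4 130 -92.9 0 15
```

```text
t: 38.83
eef_pos: [0.4859, 0.087, 0.0171]
tool_rot: [-0.003, 0.989, 0.15, -0.0]
force: [0.5, 0.5, 0.3]
finger_gap: 0.0615
t: 39.45
eef_pos: [0.4857, 0.0869, 0.0171]
tool_rot: [-0.003, 0.989, 0.15, -0.0]
force: [0.5, 0.3, -1.4]
finger_gap: 0.0389
t 39.5 p [485.7  86.9  17.1] th 17.3 z [-0.001  0.005] gap 38.9 F [ 0.5  0.3 -1.4] j7 0.08
t: 40.08
eef_pos: [0.4843, 0.0859, 0.1411]
tool_rot: [-0.002, 0.989, 0.15, -0.002]
force: [0.4, 0.1, -2.8]
finger_gap: 0.0389
t 40.1 p [484.3  85.9 141.1] th 17.3 z [-0.005  0.004] gap 38.9 F [ 0.4  0.1 -2.8] j7 0.08
target [ 505.4 -148.4  130. ] d [  21.1 -234.3  -11.1] rv [0.   0.01 1.92]
[-3,15,1,0.00,0.00,0.13],[-1,16,1,0.00,0.00,0.13],[1,16,1,0.00,0.00,0.13],[3,15,1,0.00,0.00,0.13],[5,15,1,0.00,0.00,0.13],
[7,14,1,0.00,0.00,0.13],[8,13,1,0.00,0.00,0.13],[10,12,1,0.00,0.00,0.13],[11,11,1,0.00,0.00,0.13],[13,9,1,0.00,0.00,0.13],
[14,8,1,0.00,0.00,0.13],[15,6,1,0.00,0.00,0.13],[15,4,1,0.00,0.00,0.13],[16,2,1,0.00,0.00,0.13],[16,-0,1,0.00,0.00,0.13],
```

```bash
python3 -m handwheel '[[-3,15,0,0,0,0.12],[-1,16,0,0,0,0.13],[1,16,0,0,0,0.12],[3,15,0,0,0,0.13],[5,15,0,0,0,0.12]]' >/dev/null; python3 -m handwheel '[[7,14,0,0,0,0.13],[8,13,1,0,0,0.12],[10,12,1,0,0,0.13],[11,11,1,0,0,0.12],[13,9,1,0,0,0.13]]' >/dev/null; python3 -m handwheel '[[14,8,1,0,0,0.12],[15,6,1,0,0,0.13],[15,4,1,0,0,0.13],[16,2,1,0,0,0.12],[16,0,1,0,0,0.12]]'; python3 p.py 505.4 -148.4 80 -92.9 0 5
```

```text
t: 41.95
eef_pos: [0.506, -0.1526, 0.1427]
tool_rot: [0.007, -0.688, 0.726, 0.003]
force: [0.2, -0.2, -2.4]
finger_gap: 0.039
t 42.0 p [ 506.  -152.6  142.7] th -93.1 z [0.006 0.015] gap 39.0 F [ 0.2 -0.2 -2.4] j7 -0.96
target [ 505.4 -148.4   80. ] d [ -0.6   4.2 -62.7] rv [-0.01  0.02 -0.  ]
[-1,0,13,-0.00,0.00,-0.00],[-1,0,13,-0.00,0.00,-0.00],[-1,0,13,-0.00,0.00,-0.00],[-1,0,13,-0.00,0.00,-0.00],[-1,0,13,-0.00,0.00,-0.00],
```

```bash
python3 -m handwheel '[[-1,0,13,0,0.01,0],[-1,0,13,0,0.01,0],[-1,0,13,0,0,0],[0,0,14,0,0,0],[0,0,14,0,0,0]]' >/dev/null; python3 p.py 505.4 -148.4 45 -92.9 0 5; python3 - <<'E'
from h import *
c=snap('wrist'); save(c,'w8.png')
E
```

```text
t 42.6 p [ 506.5 -147.    72.2] th -92.7 z [ 0.006 -0.004] gap 39.0 F [ 0.  -0.3 -2.1] j7 -0.90
target [ 505.4 -148.4   45. ] d [ -1.1  -1.4 -27.2] rv [-0.01 -0.    0.  ]
[0,0,5,-0.00,-0.00,0.00],[0,0,5,-0.00,-0.00,0.00],[0,0,5,-0.00,-0.00,0.00],[0,0,5,-0.00,-0.00,0.00],[0,0,5,-0.00,-0.00,0.00],
```

View pics/w8.png

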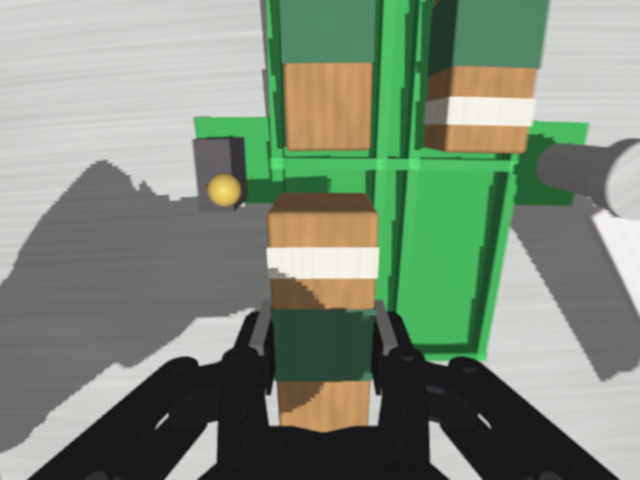

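Both far pockets are filled, and the carton hangs over pocket1 in line. That is 14 pictures viewed. I'll lower it gently.

```bash
python3 -m handwheel '[[0,1,8,0,0,0],[1,0,8,0,0,0],[0,0,8,0,0,0],[0,0,6,0,0,0],[0,0,5,0,0,0]]' ; python3 p.py 505.4 -148.4 24 -92.9 0 5
```

```text
t: 43.25
eef_pos: [0.505, -0.1484, 0.0335]
tool_rot: [0.0, -0.69, 0.724, -0.003]
force: [-0.1, 0.1, -1.9]
finger_gap: 0.0387
t 43.2 p [ 505.  -148.4   33.5] th -92.7 z [ 0.004 -0.004] gap 38.7 F [-0.1  0.1 -1.9] j7 -0.85
target [ 505.4 -148.4   24. ] d [ 0.4  0.  -9.5] rv [-0. -0.  0.]
[-0,-0,2,-0.00,-0.00,0.00],[-0,-0,2,-0.00,-0.00,0.00],[-0,-0,2,-0.00,-0.00,0.00],[-0,-0,2,-0.00,-0.00,0.00],[-0,-0,2,-0.00,-0.00,0.00],
```

```bash
python3 -m handwheel '[[0,0,4,0,0,0],[0,0,3,0,0,0],[0,0,3,0,0,0],[0,0,1,0,0,0],[0,0,0,0,0,0]]'; python3 p.py
```

```text
t: 43.88
eef_pos: [0.5054, -0.1486, 0.0229]
tool_rot: [0.001, -0.69, 0.724, -0.003]
force: [-0.5, -0.1, -2.5]
finger_gap: 0.0388
t 43.9 p [ 505.4 -148.6   22.9] th -92.8 z [ 0.006 -0.003] gap 38.8 F [-0.5 -0.1 -2.5] j7 -0.84
```

```bash
python3 -m handwheel '[[0,0,0,0,0,0],[0,0,0,0,0,0],[0,0,0,0,0,0],[0,0,-10,0,0,0],[0,0,-20,0,0,0]]' 60 60; python3 -m handwheel '[[0,0,-30,0,0,0],[0,0,-40,0,0,0],[0,0,-30,0,0,0],[0,0,0,0,0,0],[0,0,0,0,0,0]]' >/dev/null; python3 p.py 451.6 -367.3 140 -54.9 0 5; python3 - <<'E'
from h import *
c=snap('top'); P=cloud(c); Z=P[...,2]
m=mask(c,'red').astype(np.uint8); m[:200]=0;m[:,:380]=0
n,l,s,ce=cv2.connectedComponentsWithStats(m)
for i in range(1,n):
    if s[i,4]>20: print('red',s[i],ce[i],onz(c,ce[i],.097)*1000)
c=snap('wrist'); save(c,'w9.png'); P=cloud(c); Z=P[...,2]
m=((Z>.036)&(Z<.056)&(mask(c,'brown')|mask(c,'dgreen'))).astype(np.uint8)
m=cv2.morphologyEx(m,3,np.ones((25,25)))
for k in cv2.findContours(m,0,2)[0]:
    if cv2.contourArea(k)>800: print('c',cv2.boundingRect(k),cv2.minAreaRect((onz(c,k.reshape(-1,2),.046)[:,:2]*1000).astype(np.float32)))
E
```

```text
t: 44.5
eef_pos: [0.5049, -0.1486, 0.0533]
tool_rot: [0.0, -0.69, 0.724, -0.003]
force: [-0.0, 0.3, -0.6]
finger_gap: 0.0512
t 45.1 p [ 504.4 -148.5  159.7] th -92.8 z [ 0.007 -0.004] gap 51.3 F [ 0.3  0.  -0.8] j7 -0.99
target [ 451.6 -367.3  140. ] d [ -52.8 -218.8  -19.7] rv [-0.01 -0.01 -0.66]
[44,8,4,-0.00,-0.00,-0.13],[43,14,4,-0.00,-0.00,-0.13],[40,20,4,-0.00,-0.00,-0.13],[38,25,4,-0.00,-0.00,-0.13],[34,30,4,-0.00,-0.00,-0.13],

red [482 299  10   8  60] [487.21666667 302.51666667] [[ 455.43538864 -363.00988636   97.        ]]
c (295, 165, 54, 137) ((506.0816650390625, -148.98451232910156), (40.742027282714844, 109.4975357055664), 87.50770568847656)
c (293, 81, 59, 58) ((598.0179443359375, -154.10093688964844), (39.72114944458008, 37.29185104370117), 87.11211395263672)
c (399, 0, 71, 141) ((618.8859252929688, -229.32107543945312), (41.46456527709961, 88.32769775390625), 86.93314361572266)
c (291, 0, 61, 39) ((654.167236328125, -155.91635131835938), (39.161495208740234, 22.278400421142578), 87.14556884765625)
```

```bash
python3 -m handwheel '[[22,4,2,0,0,-0.06],[21,6,2,0,0,-0.07],[22,7,2,0,0,-0.06],[21,9,2,0,0,-0.07],[20,10,2,0,0,-0.06]]' 55 40 >/dev/null; python3 -m handwheel '[[20,11,2,0,0,-0.07],[19,12,2,0,0,-0.06],[18,13,2,0,0,-0.07],[17,14,2,0,0,-0.06],[16,15,2,0,0,-0.06]]'; python3 p.py 454 -364 110 -54.9 0 5
```

```text
t: 46.48
eef_pos: [0.4482, -0.3694, 0.1286]
tool_rot: [0.001, 0.888, -0.46, -0.006]
force: [0.2, -0.3, -0.8]
finger_gap: 0.0468
t 46.5 p [ 448.2 -369.4  128.6] th -54.8 z [-0.011  0.004] gap 46.8 F [ 0.2 -0.3 -0.8] j7 -0.07
target [ 454. -364.  110.] d [  5.8   5.4 -18.6] rv [0.01 0.01 0.  ]
[-0,-2,4,0.00,0.00,0.00],[-0,-2,4,0.00,0.00,0.00],[-0,-2,4,0.00,0.00,0.00],[-0,-2,4,0.00,0.00,0.00],[-0,-2,4,0.00,0.00,0.00],
```

```bash
python3 -m handwheel '[[0,-3,4,0.01,0.01,0],[0,-3,4,0,0,0],[0,-2,4,0,0,0],[0,0,4,0,0,0],[0,0,2,0,0,0]]'; python3 p.py 454.5 -363.5 72 -54.9 0 5
```

```text
t: 47.1
eef_pos: [0.4543, -0.3629, 0.1071]
tool_rot: [-0.002, 0.887, -0.461, -0.001]
force: [0.3, -0.1, 0.2]
finger_gap: 0.0469
t 47.1 p [ 454.3 -362.9  107.1] th -54.9 z [0.    0.005] gap 46.9 F [ 0.3 -0.1  0.2] j7 -0.07
target [ 454.5 -363.5   72. ] d [  0.2  -0.6 -35.1] rv [-0.  0. -0.]
[0,0,7,-0.00,0.00,-0.00],[0,0,7,-0.00,0.00,-0.00],[0,0,7,-0.00,0.00,-0.00],[0,0,7,-0.00,0.00,-0.00],[0,0,7,-0.00,0.00,-0.00],
```

```bash
python3 -m handwheel '[[0,0,7,0,0,0],[0,0,7,0,0,0],[0,0,7,0,0,0],[0,0,7,0,0,0],[0,0,5,0,0,0]]' >/dev/null; python3 -m handwheel '[[0,0,0,0,0,0],[0,0,0,0,0,0],[0,0,0,0,0,0],[0,0,0,0,0,0],[0,0,0,0,0,0]]' 0 30; cat > k.py <<'E'
import p,numpy as np
h=np.array([562.8,-289.9]);d=p.p[:2]-h;print('r',np.hypot(*d),'keeper',np.arctan2(d[1],d[0])%6.283-1.519,'tool',(np.arctan2(p.X[1,0],p.X[0,0])+1.571)%6.283-1.519)
E
python3 k.py
```

```text
t: 48.35
eef_pos: [0.4544, -0.3628, 0.0718]
tool_rot: [-0.002, 0.887, -0.461, -0.001]
force: [0.1, 0.0, -2.5]
finger_gap: 0.0209
t 48.4 p [ 454.4 -362.8   71.8] th -54.9 z [0.    0.004] gap 20.9 F [ 0.1  0.  -2.5] j7 -0.05
r 130.64346080609798 keeper 2.2142987369856106 tool -0.9068544653233642
```

```bash
python3 -m handwheel '[[-7,0,0,0,0,0.05],[-15,-1,0,0,0,0.11],[-15,-1,0,0,0,0.11],[-15,-1,0,0,0,0.11],[-15,-1,0,0,0,0.11]]'; python3 k.py
```

```text
t: 48.98
eef_pos: [0.4332, -0.3005, 0.0719]
tool_rot: [-0.002, 0.743, -0.669, 0.001]
force: [4.3, -2.4, -8.7]
finger_gap: 0.0211
t 49.0 p [ 433.2 -300.5   71.9] th -83.9 z [0.005 0.002] gap 21.1 F [ 4.3 -2.4 -8.7] j7 -0.45
r 130.0184350519915 keeper 1.7042472265379798 tool -1.4130438966233791
```

```bash
python3 -m handwheel '[[-15,-1,0,0,0,0.12],[-15,-1,0,0,0,0.11],[-15,-1,0,0,0,0.11],[-15,-1,0,0,0,0.11],[-15,-1,0,0,0,0.11]]'; python3 -m handwheel '[[-15,-1,0,0,0,0.12],[-15,-1,0,0,0,0.11],[-15,-1,0,0,0,0.11],[-15,-1,0,0,0,0.11],[-15,-1,0,0,0,0.11]]'; python3 k.py
```

```text
t: 49.6
eef_pos: [0.4497, -0.2279, 0.0719]
tool_rot: [0.003, -0.521, 0.854, -0.003]
force: [2.6, -4.0, -10.1]
finger_gap: 0.0209
t: 50.22
eef_pos: [0.5032, -0.1766, 0.0719]
tool_rot: [0.003, -0.254, 0.967, -0.006]
force: [0.3, -6.0, -7.3]
finger_gap: 0.0205
t 50.2 p [ 503.2 -176.6   71.9] th -150.6 z [ 0.009 -0.01 ] gap 20.5 F [ 0.3 -6.  -7.3] j7 -1.54
r 128.02193473778988 keeper 0.5363771582106864 tool 3.706077917541644
```

```bash
python3 -m handwheel '[[-14,0,0,0,0,0.11],[-14,0,0,0,0,0.11],[-14,-1,0,0,0,0.11],[-10,0,0,0,0,0.08],[-8,0,0,0,0,0.06]]'; python3 k.py; python3 -m handwheel '[[-5,0,0,0,0,0.04],[-5,0,0,0,0,0.03],[-5,0,0,0,0,0],[-4,0,0,0,0,0],[0,0,0,0,0,0]]'; python3 k.py
```

```text
t: 50.85
eef_pos: [0.5605, -0.1624, 0.0718]
tool_rot: [0.003, -0.013, 1.0, -0.009]
force: [-4.8, -1.3, 2.8]
finger_gap: 0.0207
t 50.9 p [ 560.5 -162.4   71.8] th -178.5 z [ 0.007 -0.018] gap 20.7 F [-4.8 -1.3  2.8] j7 -2.03
r 127.4748489939633 keeper 0.07022686703008207 tool 3.2188049886077774
t: 51.48
eef_pos: [0.5688, -0.1628, 0.0718]
tool_rot: [-0.006, 0.026, 1.0, -0.006]
force: [2.2, -0.2, -2.1]
finger_gap: 0.0206
t 51.5 p [ 568.8 -162.8   71.8] th 177.0 z [-0.011 -0.012] gap 20.6 F [ 2.2 -0.2 -2.1] j7 -2.12
r 127.24332233326759 keeper 0.004568375563438476 tool 3.1410754178941316
```

```bash
python3 -m handwheel '[[-3,0,0,0,0,0],[-3,0,0,0,0,0],[-3,0,0,0,0,0],[0,0,0,0,0,0],[0,0,0,0,0,0]]'; python3 k.py
```

```text
t: 52.1
eef_pos: [0.5688, -0.1628, 0.0717]
tool_rot: [-0.013, 0.029, 0.999, -0.004]
force: [-2.8, -0.3, -0.9]
finger_gap: 0.021
t 52.1 p [ 568.8 -162.8   71.7] th 176.7 z [-0.025 -0.006] gap 21.0 F [-2.8 -0.3 -0.9] j7 -2.14
r 127.24451405451889 keeper 0.004359460398899451 tool 3.1354101606814178
```

```bash
python3 -m handwheel '[[0,0,0,0,0,0],[0,0,0,0,0,0],[0,0,0,0,0,0],[0,0,-25,0,0,0],[0,0,-40,0,0,0]]' 55 ; python3 -m handwheel '[[0,0,-40,0,0,0],[0,0,-30,0,0,0],[0,-60,0,0,0,-0.1],[0,-60,0,0,0,-0.1],[0,-60,0,0,0,-0.1]]'; python3 p.py; python3 p.py 480 250 220 90 0 10
```

```text
t: 52.72
eef_pos: [0.5706, -0.1607, 0.1352]
tool_rot: [-0.014, 0.028, 0.999, -0.003]
force: [0.0, -0.3, 0.2]
finger_gap: 0.0469
t: 53.35
eef_pos: [0.5867, -0.3367, 0.2106]
tool_rot: [-0.012, -0.132, 0.991, -0.001]
force: [0.4, 0.0, 0.3]
finger_gap: 0.0467
t 53.4 p [ 586.7 -336.7  210.6] th -164.8 z [-0.024 -0.004] gap 46.7 F [0.4 0.  0.3] j7 -1.86
t 53.4 p [ 586.7 -336.7  210.6] th -164.8 z [-0.024 -0.004] gap 46.7 F [0.4 0.  0.3] j7 -1.86
target [480. 250. 220.] d [-106.7  586.7    9.4] rv [-0.02 -0.02  1.84]
[-5,59,-1,-0.00,-0.00,0.18],[6,59,-1,-0.00,-0.00,0.18],[17,57,-1,-0.00,-0.00,0.18],[27,53,-1,-0.00,-0.00,0.18],[36,48,-1,-0.00,-0.00,0.18],
[44,40,-1,-0.00,-0.00,0.18],[51,31,-1,-0.00,-0.00,0.18],[56,22,-1,-0.00,-0.00,0.18],[59,11,-1,-0.00,-0.00,0.18],[60,0,-1,-0.00,-0.00,0.18],
```

```bash
python3 -m handwheel '[[10,45,0,0,0,-0.05],[10,45,0,0,0,-0.05],[10,45,0,0,0,-0.05],[5,45,0,0,0,-0.05],[0,45,0,0,0,0]]' ; python3 -m handwheel '[[-10,45,0,0,0,0],[-15,45,0,0,0,0],[-20,45,0,0,0,0],[-20,45,0,0,0,0],[-20,45,0,0,0,0]]'; python3 - <<'E'
from h import *
c=snap('top'); sc=c['image'][160:345,130:530]; save({'image':cv2.resize(sc,None,fx=2,fy=2,interpolation=2)},'t5.png'); P=cloud(c); Z=P[...,2]
m=mask(c,'red').astype(np.uint8); m[:200]=0;m[:,:370]=0
n,l,s,ce=cv2.connectedComponentsWithStats(m)
for i in range(1,n):
    if s[i,4]>20:
        q=onz(c,ce[i],.097)[0]*1000; d=q[:2]-[562.8,-289.9]; print('knob',q,np.hypot(*d),np.arctan2(d[1],d[0])-1.5198)
m=((Z>.054)&(Z<.076)).astype(np.uint8); m[:200]=0;m[330:]=0;m[:,:375]=0;m[:,475:]=0
for k in cv2.findContours(m,0,2)[0]:
    if cv2.contourArea(k)>100: print('keeper',cv2.minAreaRect((onz(c,k.reshape(-1,2),.065)[:,:2]*1000).astype(np.float32)))
E
python3 p.py
```

```text
t: 53.98
eef_pos: [0.468, -0.1501, 0.2113]
tool_rot: [-0.013, -0.223, 0.975, -0.003]
force: [0.4, 1.3, -0.6]
finger_gap: 0.047
t: 54.6
eef_pos: [0.4447, 0.0967, 0.2102]
tool_rot: [-0.011, -0.222, 0.975, -0.002]
force: [0.1, 0.4, -1.6]
finger_gap: 0.0473
knob [ 568.43436663 -160.1385476    97.        ] 129.8837195992412 0.0076026258591754825
keeper ((569.05615234375, -201.95672607421875), (213.982666015625, 52.43083190917969), 86.59765625)
t 54.6 p [444.2 103.8 209. ] th -153.9 z [-0.023 -0.007] gap 46.7 F [ 0.5  6.8 -0.7] j7 -2.27
```

View pics/t5.png

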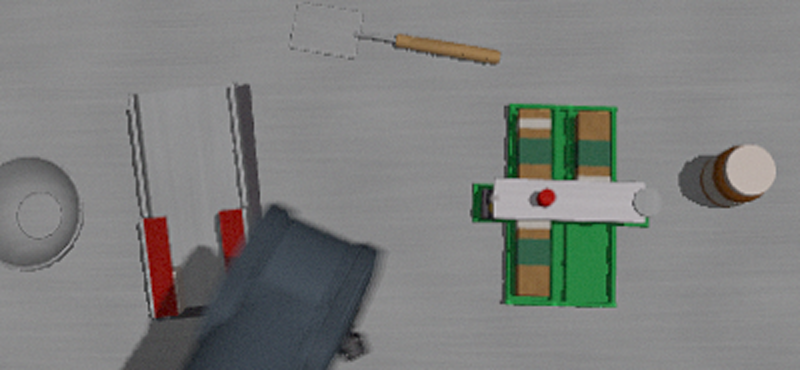

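The keeper bar lies square over the three cartons, knob at (545,198) in the crop, with its tip in the latch block. The bowl, jar and spatula are unmoved. Handing in.

```bash
python3 -c "
from plant import robot
print(robot.job_done(), robot.get_obs()['t'])"
```

```text
the job is handed in; nothing more can be done
the job is handed in; nothing more can be done
```

The job is done and handed in at about 55 s, with all three cartons in the tray and the keeper bar shut.

- **Jammed carton:** I pushed it up the slope until it was clear of the lips, to about 181 mm. Once the bar was swung out to about 2.2 rad, I lifted it out and laid it flat in pocket2.
- **Counter cartons:** Only two were there. They went into pocket3 and pocket1; the second had been knocked aside, so I measured it again before gripping it.
- **Keeper bar:** I closed it last. It passed through the detent, then stayed put when I pushed further.

**Last checks:** The final top view shows three cartons flat in separate pockets and the gripper clear of the tray. By eye, the bowl, jar and spatula have not moved. The bar reads about +0.008 rad from the knob and about −0.008 rad from the strap edge; the two disagree only within measuring error, and both agree with shut at 0. The snap itself could only be inferred from position and force.

**Forces:** Setting down the pocket3 carton gave a brief wrist reading of about 31 N, well below the 120 N limit. No check failed.

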